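Zero the block-height comparator and swap in the printing block

TASK

Check the bevel-nosed wooden printing block on the bench comparator: push the aluminium setting block along the track, under the sprung foot, and press it home against the stop screw, firmly but gently (about 10 N, never more than 20 N), then turn the dial by its knob until the zero line meets the pointer. Then draw the setting block out and lay it flat on the middle of the cork pad, and slide the wooden block in, bevelled nose first, pressed home on the stop screw in the same way. Leave it there under the foot with the dial as you zeroed it, let go of everything and do not disturb the other things on the bench.

Things in the scene. Friction and masses are not known exactly. Their poses are not given: they have to be found in the camera images.
- gauge: Fixed bench comparator. Origin on the bench (z = 0) straight below the sprung foot's axis; x is the way blocks are pushed in. Steel base 90 mm wide, x = -200 to +110 mm; its top, the track, is at z = 16 mm. Grey head 50 mm wide, x = -18 to 104, from z = 77 to 82 up to the white scale plate (62 mm radius, centre x = 35), top at 114 to 119: clamped at a different height each time. Column x = 64 to 104.
- rail_mouth (a point): On the track's centre line, at track level, where the two guide rails begin (30 mm before the foot's axis). The rails are 12 mm high and 39 mm apart from here to 70 mm further on; ahead of here they flare out to about 65 mm apart, 58 mm before the foot's axis.
- plunger: The sprung foot: a 10 mm steel ball on an upright rod. Origin at its lowest point, at rest 19 to 24 mm above the track. It yields upward up to 18 mm, with 2 N at first and 0.2 N more per mm. It rides up a block's bevel as this is pushed in, then drags on the flat top: with foot, track and rails a block resists with some 4 to 15 N before it meets the stop.
- stop: Fixed steel stop block, 14 x 30 x 24 mm. Origin at track level in the middle of its face towards the incoming block, 56 mm beyond the foot's axis; axes as the gauge. From this face a rigid brass stop screw (10 mm thick, axis 9 mm above the track) stands out 8 to 28 mm, set differently each time and not measured: push a block on until the force rises.
- master: Loose aluminium setting block, about 0.4 kg, 150 (x) x 36 x 30 mm high. Origin in the middle of its underside, x to its nose: 16 mm high at the tip, rising to 30 over 24 mm. Starts on the track before the rails, nose to the foot, up to 3 mm and 0.05 rad askew. Seated, its origin is 27 to 47 mm before the foot's axis. Grip it about 55 mm behind its origin to stay clear of the head.
- part: Loose bare wooden printing block, about 0.15 kg, on the bench. Shaped like the setting block (150 x 36 mm, origin in the middle of the underside, x to the bevelled nose, nose tip 16 mm high, bevel 24 mm long) but only 27 mm high, so the pointer stands 0.39 rad short of zero on it.
- pad: Cork pad, fixed on the bench, 190 mm (x) by 80 mm (y), 4 mm thick; origin in the middle of its underside, z up.
- pointer_tip (a point): Point on the black pointer 45 mm from the dial's axis, where it comes out from under the dial onto the white plate. It turns about the dial's axis, anticlockwise from above, 0.13 rad per mm of foot lift (0.78 to 1.43 rad from rest to the setting block, as the head's height differs each time).
- zero_mark (a point): Outer end of the dial's zero line (long thick black radial line), 45 mm from its axis. With the setting block home it must meet the pointer; as found it is 0.35 to 1.5 rad clockwise of that place, so turn the dial anticlockwise seen from above. The dial turns stiffly (0.05 N m) about a vertical axis and stays where it is left.
- low_mark (a point): Outer end of the longer thin graduation 0.39 rad clockwise of the zero line on the same dial, 45 mm from its axis: the wooden block's reading after correct zeroing.
- knob_top (a point): Middle of the top of the dial's round black knob, 32 mm across, 28 mm high above the dial's face, 150 to 155 mm above the bench; on the dial's axis, 35 mm beyond the foot's axis along the gauge's x. Turning the knob turns the dial.
- spare_block: Bystander: square-ended wooden block 110 x 55 x 35 mm without bevel; leave alone.
- tape_roll: Bystander: roll of paper tape, 90 mm across, 24 mm high, lying flat; leave alone.
- paper_cup: Bystander: orange paper cup, 80 mm across, 95 mm high; leave alone.
- paint_tin: Bystander: metal tin, 72 mm across, 85 mm high; leave alone.
- brush: Bystander: brush lying on the bench near the robot; leave alone.
- seam_roller: Bystander: small seam roller with a wooden handle, about 150 mm long; leave alone.
Things that resemble listed ones, but are neither listed nor needed, are in the scene too. What is shaped like the part but turquoise is not meant.

How it is judged:
On the way, in this order (a step that is already met when the one before it is completed fails the run):
1. the setting block is pressed home on the stop screw with 4 to 20 N, under the foot (contact force between master and stop between 4 and 20 N and x of master in the frame of stop above -0.106 m), for 0.2 s.
2. with the setting block still home, the zero line stands within 5 mm of the pointer at the rim (horizontal distance between zero_mark and pointer_tip below 0.005 m and x of master in the frame of stop above -0.106 m and z of master in the frame of stop below 0.003 m), for 0.3 s.
3. the wooden block is pressed home on the stop screw with 4 to 20 N, under the foot (contact force between part and stop between 4 and 20 N and x of part in the frame of stop above -0.106 m), for 0.2 s.
At the end, for the whole second after the job is handed in: The wooden block lies flat under the foot, its origin 79 to 106 mm before the stop block's face; the pointer is within 8 mm of the dial's low graduation; the setting block lies flat on the cork pad, its middle within 45 mm of the pad's middle; both are at rest (x of part in the frame of stop between -0.106 and -0.079 m and z of part in the frame of stop below 0.003 m and angle between each of part, master's own z axis and vertical below 0.05 rad and horizontal distance between pointer_tip and low_mark below 0.008 m and horizontal distance between master and pad below 0.045 m and z of master in the frame of pad below 0.007 m and linear speed of each of part, master below 0.01 m/s); the robot touches nothing.
It fails at once if a block is pressed on the stop screw with more than 20 N (contact force between any of master, part and stop above 20 N).
It fails at once if a bystander is moved by more than 30 mm (distance of any of spare_block, tape_roll, paper_cup, paint_tin, brush, seam_roller from where it was at the start of the episode above 0.03 m).
It also fails if it takes over 72 s, if anything falls off the work surface, if the arm or the gripper's body presses on something with over 40 N, if the wrist force passes 120 N, or if a joint passes its speed limit or range.

ROBOT

A 6-joint arm with a two-finger parallel gripper is mounted at the origin on the work surface. World frame = base frame: x ahead of the robot, y to its left, z up, the work surface at z = 0. Lengths are in m, angles in rad, forces in N, time in s.
With the tool pointing down it reaches from about 0.375 to 0.975 m from the base axis. Payload 3.8 kg.
Tool frame: the origin (TCP) lies midway between the tips of the shut fingers; the grasp point (between the pads) lies 19 mm behind it; z points along the fingers, y is the direction in which the jaws open and shut (so a half turn about z gives the same grasp; the last joint's range is limited). The gripper opens to 85 mm and grips with 20 to 120 N. Pads are 22 mm wide; open, the fingers measure 114 mm over their backs; the gripper's body (76 mm by 85 mm) begins 54 mm behind the grasp point. The pads swing forward as they close: fully open they stand 13 mm farther back than shut.
Start: joints at [-1.256, 0.264, 1.604, -0, 1.274, -0.037], TCP at [0.233, -0.634, 0.231] pointing down, gripper open.
Joint ranges: [-2.63, 2.63], [-0.94, 2.18], [0.31, 2.57], [-1.31, 4.45], [0, 2.66], [-2.55, 2.55]. Speed limits (rad/s): [2.57, 2.57, 3.14, 3.14, 3.14, 3.14].

INTERFACE

Orientations are given as a rotation vector (axis times angle).
In Python, from workcell import bot gives the robot as it stands.
- The arm moves only by the tool drive_tool, never from a script. Its argument "steps" is a list of rows, each a list of 2 entries, a list of its own where there are three numbers: the shift along the tool's x, y, z in mm, then the turn about the tool's z in degrees. In form: [[[dx, dy, dz], twist], ...]. A call has 1 to 8 rows; each row shifts and turns the commanded pose from where the row before left it, along the tool's axes as they then stand; what a row does not reach is not made up. A row lasts 1/12 s, in which the tool goes at most 41.7 mm and 7.16 degrees, less where a joint would pass 70% of its speed; a pose out of reach is approached as far as the arm can. A call is refused whole if a number of a shift passes 41.7 or a number of a turn 7.16, either way. A call with a gripper value outside its range is refused whole. "jaw" is the opening, from 0 (shut) to 1 (fully open), set as the call begins (left out, the last holds). The fingers move at their own pace and stop on an object; "force" is the grip in N (left out, the last holds). Time passes only in rows, so rows that do not move let the fingers close. It gives the time, the measured TCP pose, the force and the opening at its end, in the units of the state.
- bot.read_state(): the state, without advancing time (a new reading comes with each control period).
- bot.read_camera(name): name is "side" or "top" or "wrist"; returns the picture (384x512x3 uint8, red, green, blue); there is no depth.
- bot.camera_info(name): a dict with "fx", "fy", "cx", "cy" (pixels), "position" and "attitude" of the camera in the world. Camera axes: x right, y down, z forward; pixel columns grow to the right and rows downward; lengths in m; the calibration is good to about 2 mm. A picture is of the moment at which its call begins: read the wrist's pose just before it. camera_info takes no time and is no camera call; for the wrist camera it gives the pose at the moment of the call.
- bot.finish_job(): hands the job in, once; it reports no verdict.
The state is a dict: "time": time; "q": joint angles; "joint_vel": joint speeds; "joint_torque": joint torques, N m; "tool_pos": TCP position; "tcp_rot": TCP orientation; "wrist_force": force on the tool from outside, world axes, zero at the start; "torque": the same for the moment, N m; "width": opening from 0.0 (shut) to 1.0 (fully open).
Only numpy, scipy, OpenCV 4.12 (cv2) and the standard library are available. Lean on these libraries where they do the work, as an engineer would, in place of code of your own. Each camera call takes 0.05 s, during which the arm holds its last target.

## Working session

There is one attempt and no reset: what is moved stays moved. The work goes in short steps, Python scripts to look and compute and a tool call to move; the robot and the scene stay as the last step left them, time stands still between calls to the robot, and variables do not carry over. Pictures are saved under pics/ and viewed, and the job is handed in when it is done.

Besides the shell and the picture viewer there is one more tool, called after "Call:" as a command line: name --argument value ..., lists and objects as JSON in quotes. drive_tool: Moves the arm, as the interface text tells. Its arguments: {"type":"object","properties":{"steps":{"type":"array","items":{"type":"array"}},"jaw":{"type":"number"},"force":{"type":"number"}},"required":["steps"]}

```bash
ls; mkdir -p pics
python3 - <<'E'
from workcell import bot
import cv2
s=bot.read_state()
for k in s: print(k,s[k])
for n in ["side","top","wrist"]:
    print(n,bot.camera_info(n))
    im=bot.read_camera(n)
    cv2.imwrite(f"pics/{n}0.png",im[:,:,::-1])
E
```

```text
pics
time 0.0
q [-1.25597291e+00  2.64765822e-01  1.60539302e+00 -9.24294284e-06
  1.27369786e+00 -3.69038018e-02]
joint_vel [-0.0002001  -0.00159532  0.00027056 -0.00011968  0.00011699 -0.00166925]
joint_torque [-9.72936941e-04 -5.15108621e+01 -3.67308676e+01  4.11691894e-05
  1.28558680e-02 -3.10772873e-05]
tool_pos [ 0.23231442 -0.63297398  0.22994322]
tcp_rot [-3.09092891e+00 -5.49260417e-01  5.05984851e-04]
wrist_force [-0.12387161 -0.30478304  0.03760982]
torque [-0.01736246 -0.03562927  0.00253881]
width 0.9986904391772029
side {'fx': 479.4875252119359, 'fy': 479.4875252119359, 'cx': 255.7695393249767, 'cy': 195.16852262275455, 'position': array([-0.90856859, -0.3505121 ,  1.04797772]), 'attitude': array([-1.78237785,  1.38849382, -0.7768564 ])}
top {'fx': 485.27673961608866, 'fy': 485.27673961608866, 'cx': 252.25413863343573, 'cy': 190.77501405055818, 'position': array([ 0.3077226 , -0.03661183,  1.70777098]), 'attitude': array([-2.19830416,  2.13202997, -0.13348424])}
wrist {'fx': 299.5789367108238, 'fy': 299.5789367108238, 'cx': 259.86228858725434, 'cy': 195.79917815274365, 'position': array([ 0.30896304, -0.60456987,  0.37336433]), 'attitude': array([ 2.34966527, -1.63942916, -0.27115356])}
```

View pics/side0.png

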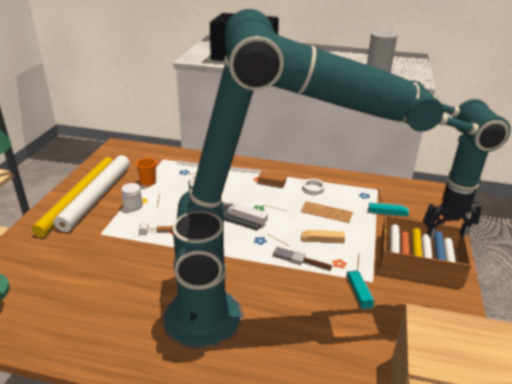

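View pics/top0.png

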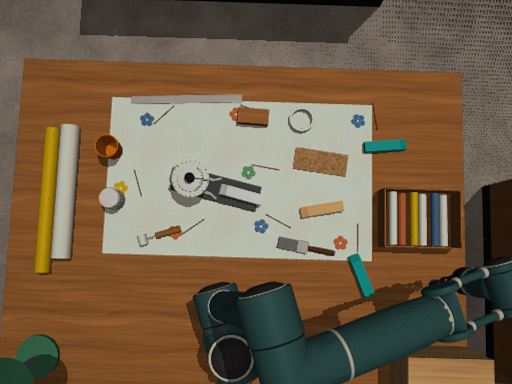

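View pics/wrist0.png

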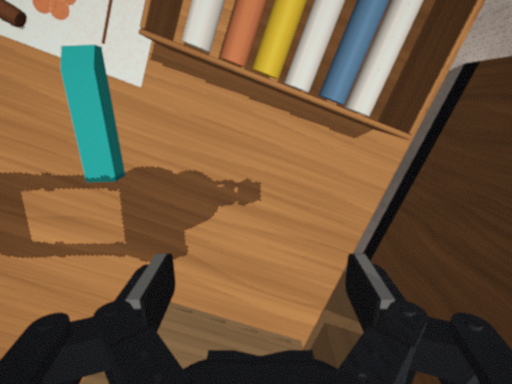

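```bash
cat > h.py <<'E'
from workcell import bot
import numpy as np, cv2
from scipy.spatial.transform import Rotation as R
def snap(n,name):
    ci=bot.camera_info(n); im=bot.read_camera(n)[:,:,::-1].copy()
    cv2.imwrite(f"pics/{name}.png",im); np.save(f"pics/{name}.npy",np.array([ci['fx'],ci['fy'],ci['cx'],ci['cy'],*ci['position'],*ci['attitude']]))
    return im
def cast(name,uv,z):
    c=np.load(f"pics/{name}.npy"); uv=np.atleast_2d(uv).astype(float)
    d=np.c_[(uv[:,0]-c[2])/c[0],(uv[:,1]-c[3])/c[1],np.ones(len(uv))]
    d=R.from_rotvec(c[7:10]).apply(d); p=c[4:7]
    return p+d*((z-p[2])/d[:,2])[:,None]
def proj(name,X):
    c=np.load(f"pics/{name}.npy"); X=np.atleast_2d(X)
    q=R.from_rotvec(c[7:10]).inv().apply(X-c[4:7])
    return np.c_[c[0]*q[:,0]/q[:,2]+c[2],c[1]*q[:,1]/q[:,2]+c[3]]
def crop(name,x0,y0,x1,y1,k,out):
    im=cv2.imread(f"pics/{name}.png")[y0:y1,x0:x1]
    cv2.imwrite(f"pics/{out}.png",cv2.resize(im,None,fx=k,fy=k,interpolation=cv2.INTER_CUBIC))
E
python3 - <<'E'
from h import *
snap("top","t1"); 
crop("t1",150,100,370,260,3.6,"t1c")
print(cast("t1",[[189,178],[260,193],[239,191],[320,161],[321,209],[252,117],[300,121],[108,147],[111,199],[290,244],[320,250]],0.0))
E
```

```text
[[ 5.44763339e-01  1.79184469e-01  0.00000000e+00]
 [ 4.99054893e-01 -7.42607152e-02  0.00000000e+00]
 [ 5.03865618e-01  2.96695921e-04  0.00000000e+00]
 [ 6.20719435e-01 -2.85332071e-01  0.00000000e+00]
 [ 4.48916037e-01 -2.91268911e-01  0.00000000e+00]
 [ 7.73828447e-01 -3.76336041e-02  0.00000000e+00]
 [ 7.64697552e-01 -2.11099250e-01  0.00000000e+00]
 [ 6.47352544e-01  4.72925927e-01  0.00000000e+00]
 [ 4.61430276e-01  4.50407705e-01  0.00000000e+00]
 [ 3.22744491e-01 -1.84329014e-01  0.00000000e+00]
 [ 3.05048299e-01 -2.89741814e-01  0.00000000e+00]]
```

View pics/t1c.png

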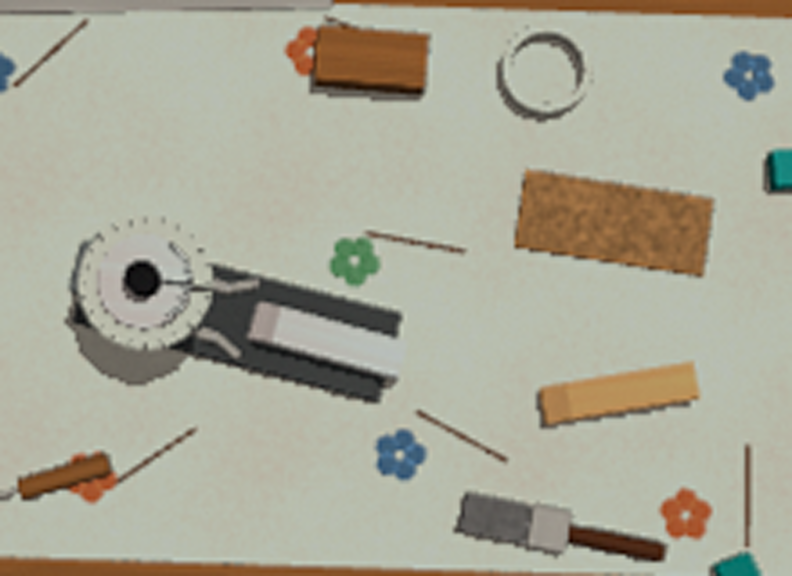

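Run:
```python
from h import *
def C(p): return [150+p[0]/3.6,100+p[1]/3.6]
kn=cast("t1",[C((142,280))],0.152)[0]; print("knob",kn)
# base end corners z=.016
b=cast("t1",[C((401,313)),C((380,402))],0.016); print("base end",b,np.linalg.norm(b[0]-b[1]))
mid=b.mean(0); v=kn-mid; print("len",np.linalg.norm(v[:2]),"ang",np.arctan2(v[1],v[0]))
m=cast("t1",[C((258,303)),C((249,340)),C((404,348)),C((393,383))],0.046);print("master",m)
f=(m[0]+m[1])/2;r=(m[2]+m[3])/2; print("master ang",np.arctan2(*(f-r)[:2][::-1]),np.linalg.norm(f-r))
p=cast("t1",[C((539,390)),C((546,426)),C((697,363)),C((699,396))],0.027);print("part",p)
f=(p[0]+p[1])/2;r=(p[2]+p[3])/2; print("part ang",np.arctan2(*(f-r)[:2][::-1]),np.linalg.norm(f-r),(f+r)/2)
p=cast("t1",[C((527,170)),C((515,247)),C((713,199)),C((702,276))],0.004);print("pad",p,p.mean(0))
f=(p[0]+p[1])/2;r=(p[2]+p[3])/2; print("pad ang",np.arctan2(*(f-r)[:2][::-1]),np.linalg.norm(f-r))
```

```text
knob [0.52443557 0.15857545 0.152     ]
base end [[ 0.51881328 -0.07818227  0.016     ]
 [ 0.4312102  -0.06024169  0.016     ]] 0.08942126948171625
len 0.2330875948297596 ang 1.3571346573950833
master [[ 0.52044469  0.05986418  0.046     ]
 [ 0.48452796  0.06712978  0.046     ]
 [ 0.48144106 -0.0812547   0.046     ]
 [ 0.44755457 -0.07169098  0.046     ]]
master ang 1.3057753850776583 0.14503336580249698
part [[ 0.44672612 -0.21319357  0.027     ]
 [ 0.41217742 -0.22059215  0.027     ]
 [ 0.47763932 -0.36571422  0.027     ]
 [ 0.44568209 -0.36791585  0.027     ]]
part ang 1.782417362265393 0.15334299903625287 [ 0.44555624 -0.29185395  0.027     ]
pad [[ 0.66724624 -0.19957251  0.004     ]
 [ 0.58949664 -0.18922901  0.004     ]
 [ 0.64389261 -0.38474768  0.004     ]
 [ 0.56636774 -0.37443881  0.004     ]] [ 0.6167508 -0.286997   0.004    ]
pad ang 1.4459511534488985 0.18664515499431933
```

Candidates for the wooden block in the top view are: light wood block with a band at its left end (321,209), dark square-ended spare (252,117), and two turquoise ones (384,146) and (361,275). The crop shows the block at (321,209) is bare, with its bevel band at the left end (about px 302,211). That is the part, and its nose already points roughly along the gauge's x.

```bash
cat >> h.py <<'E'
def pose():
    s=bot.read_state(); M=R.from_rotvec(s['tcp_rot']).as_matrix()
    return np.array(s['tool_pos']),M,np.arctan2(M[1,0],M[0,0]),s
def plan(target,yaw,n=None):
    p,M,y0,s=pose(); d=np.array(target)-p; dy=(yaw-y0+np.pi)%(2*np.pi)-np.pi
    n=n or int(max(np.ceil(np.linalg.norm(d)/0.040),np.ceil(abs(np.degrees(dy))/7.1),1))
    rows=[]
    for i in range(n):
        Mi=R.from_rotvec([0,0,dy*i/n]).as_matrix()@M
        rows.append([[round(float(v),1) for v in Mi.T@d*1000/n],round(float(-np.degrees(dy)/n),2)])
    print("at",p.round(4),"yaw",round(y0,4),"tilt",M[2,2].round(5),"F",np.round(s['wrist_force'],2),"t",round(s['time'],2),"w",round(s['width'],3))
    print(len(rows),rows)
E
python3 - <<'E'
from h import *
plan([0.50,-0.42,0.25],1.357)
ci=bot.camera_info("wrist"); print(R.from_rotvec(ci['attitude']).as_matrix().round(3))
E
```

```text
at [ 0.2324 -0.6332  0.2304] yaw 0.3518 tilt -1.0 F [ 0.52 -0.18  0.09] t 0.2 w 0.999
9 [[[36.1, -12.0, -2.2], -6.4], [[37.2, -7.9, -2.2], -6.4], [[37.8, -3.7, -2.2], -6.4], [[38.0, 0.5, -2.2], -6.4], [[37.7, 4.8, -2.2], -6.4], [[36.9, 8.9, -2.2], -6.4], [[35.7, 13.0, -2.2], -6.4], [[34.0, 16.9, -2.2], -6.4], [[32.0, 20.6, -2.2], -6.4]]
[[ 0.345 -0.89  -0.3  ]
 [-0.939 -0.327 -0.108]
 [-0.002  0.318 -0.948]]
```

Call:
drive_tool --steps '[[[36,-12,-2],-6.4],[[37,-8,-2],-6.4],[[38,-4,-2],-6.4],[[38,0,-2],-6.4],[[38,5,-2],-6.4],[[37,9,-2],-6.4],[[36,13,-2],-6.4],[[34,17,-2],-6.4]]'

```text
time: 0.87
tool_pos: [0.4715, -0.4417, 0.2472]
tcp_rot: [-2.547, -1.839, 0.0]
wrist_force: [0.2, -0.9, -0.2]
width: 0.998
```

Run:
```python
from h import *
plan([0.53,-0.27,0.25],1.357)
```

```text
at [ 0.4715 -0.4417  0.2472] yaw 1.2508 tilt -1.0 F [ 0.21 -0.92 -0.23] t 0.87 w 0.998
5 [[[36.3, 0.3, -0.6], -1.22], [[36.3, 1.1, -0.6], -1.22], [[36.2, 1.8, -0.6], -1.22], [[36.2, 2.6, -0.6], -1.22], [[36.1, 3.4, -0.6], -1.22]]
```

Call:
drive_tool --steps '[[[36,0,-1],-1.2],[[36,1,-1],-1.2],[[36,2,-1],-1.2],[[36,3,0],-1.2],[[35,3,0],-1.2],[[0,0,0],0]]'

```text
time: 1.37
tool_pos: [0.5307, -0.268, 0.2501]
tcp_rot: [-2.445, -1.969, -0.004]
wrist_force: [-0.7, -0.5, -0.2]
width: 0.999
```

Run:
```python
from h import *
snap("wrist","w1"); print(pose()[0],pose()[2])
```

```text
[ 0.53001795 -0.27067518  0.25018714] 1.3546918781268034
```

View pics/w1.png

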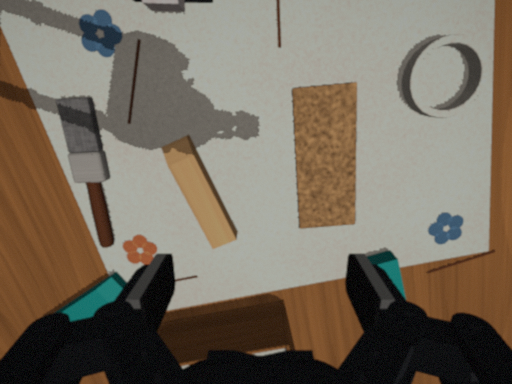

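Run:
```python
from h import *
im=cv2.imread("pics/w1.png"); hsv=cv2.cvtColor(im,cv2.COLOR_BGR2HSV)
for (x,y) in [(325,155),(205,195),(178,152),(222,235),(450,200)]: print(x,y,hsv[y,x])
crop("w1",140,120,260,260,5,"w1c")
m=cv2.inRange(hsv,(5,80,60),(20,255,255)); m[:,:285]=0;m[:75]=0;m[235:]=0;m[:,370:]=0
m=cv2.morphologyEx(m,cv2.MORPH_CLOSE,np.ones((5,5)))
c=max(cv2.findContours(m,0,1)[0],key=cv2.contourArea)
b=cv2.boxPoints(cv2.minAreaRect(c)); a=cv2.approxPolyDP(c,6,True)[:,0]; print(a)
P=cast("w1",a,0.004); print(P.round(4),P.mean(0)); print(np.linalg.norm(P-np.roll(P,1,0),axis=1))
```

```text
325 155 [ 16 137 132]
205 195 [ 17 111 170]
178 152 [ 16 122 152]
222 235 [ 18 109 169]
450 200 [ 43  11 169]
[[356  83]
 [292  91]
 [300 227]
 [354 222]]
[[ 0.6653 -0.1976  0.004 ]
 [ 0.5875 -0.19    0.004 ]
 [ 0.5657 -0.3718  0.004 ]
 [ 0.6415 -0.3804  0.004 ]] [ 0.61497847 -0.28496663  0.004     ]
[0.18436123 0.07819117 0.18305535 0.07624976]
```

View pics/w1c.png

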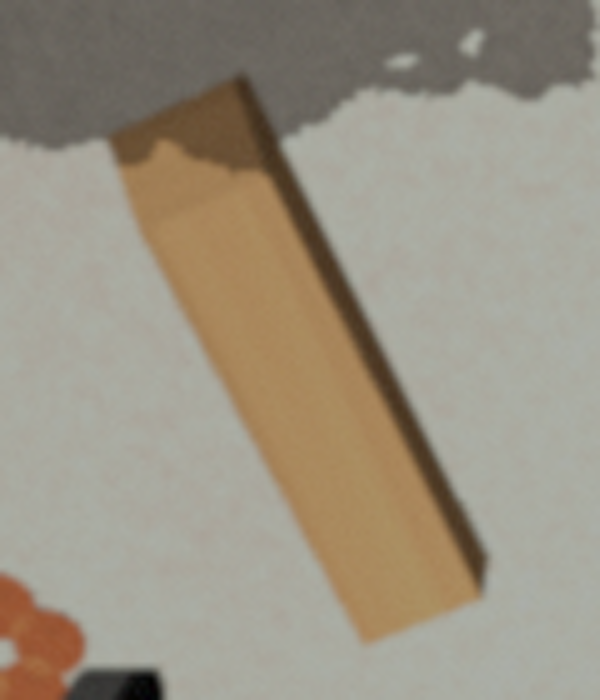

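The view shows the part's bevel at its upper-left end (px 163-200, 135-165), so the nose points to the gauge. The cork pad is at (325,155). The next script measures the part, then I move over the gauge.

Run:
```python
from h import *
def C(l): return [[140+x/5,120+y/5] for x,y in l]
r=cast("w1",C([(365,642),(480,597)]),0.027); b=cast("w1",C([(147,235),(272,178)]),0.027); n=cast("w1",C([(110,135),(240,75)]),0.016)
R_,B,N=r.mean(0),b.mean(0),n.mean(0)
print(R_,B,N,np.linalg.norm((R_-B)[:2]),np.linalg.norm((N-R_)[:2]),[np.linalg.norm(q[0]-q[1]) for q in (r,b,n)])
d=N-R_; print("yaw",np.arctan2(d[1],d[0]),"origin",(R_+N)/2)
plan([0.487,0.03,0.22],1.357)
```

```text
[ 0.4597525  -0.36382496  0.027     ] [ 0.43651812 -0.24190641  0.027     ] [ 0.43229542 -0.21692027  0.016     ] 0.12411273309319991 0.14944858610703884 [np.float64(0.034644267759663804), np.float64(0.035306739514959655), np.float64(0.037052148627954654)]
yaw 1.7555685044117195 origin [ 0.44602396 -0.29037262  0.0215    ]
at [ 0.53   -0.2707  0.2502] yaw 1.3547 tilt -1.0 F [-0.01 -0.68  0.06] t 1.42 w 0.998
8 [[[35.6, -13.3, 3.8], -0.02], [[35.6, -13.3, 3.8], -0.02], [[35.6, -13.3, 3.8], -0.02], [[35.6, -13.3, 3.8], -0.02], [[35.6, -13.3, 3.8], -0.02], [[35.6, -13.3, 3.8], -0.02], [[35.6, -13.2, 3.8], -0.02], [[35.6, -13.2, 3.8], -0.02]]
```

Call:
drive_tool --steps '[[[36,-13,4],0],[[36,-13,4],0],[[36,-13,4],0],[[36,-13,4],0],[[36,-13,4],0],[[36,-13,4],0],[[36,-13,3],0],[[30,-13,3],0]]'

```text
time: 2.08
tool_pos: [0.4891, 0.0252, 0.2202]
tcp_rot: [2.453, 1.962, 0.0]
wrist_force: [0.7, -0.6, 0.3]
width: 0.997
```

Call:
drive_tool --steps '[[[0,0,0],0],[[0,0,0],0],[[0,0,0],0]]'

```text
time: 2.33
tool_pos: [0.4897, 0.0232, 0.2204]
tcp_rot: [2.452, 1.963, -0.001]
wrist_force: [0.4, -0.4, 0.3]
width: 0.998
```

Run:
```python
from h import *
snap("wrist","w2"); print(pose()[0],pose()[2],pose()[3]['wrist_force'])
im=cv2.imread("pics/w2.png"); cv2.imwrite("pics/w2b.png",cv2.resize(im,None,fx=1.56,fy=1.56,interpolation=cv2.INTER_CUBIC))
```

```text
[0.48988761 0.02283829 0.22044832] 1.3490152076936113 [ 0.44642131 -0.2680438   0.43024034]
```

View pics/w2b.png

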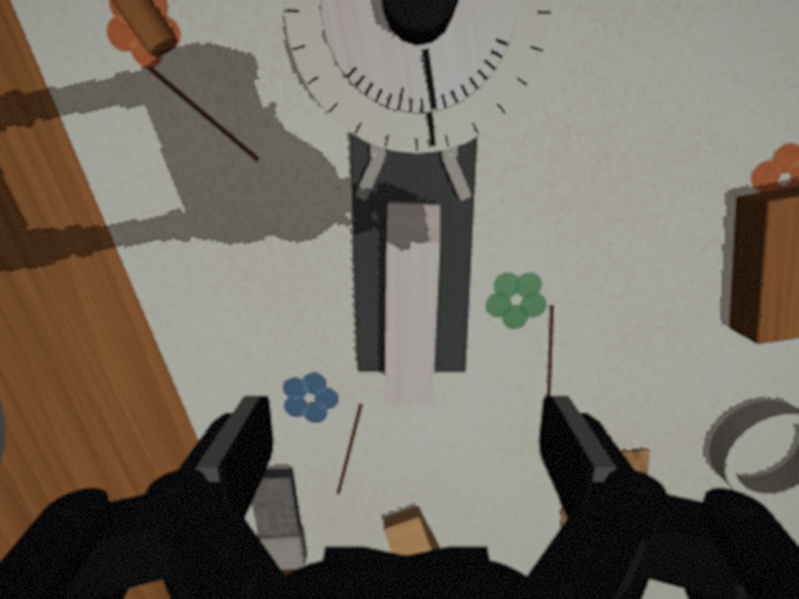

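Run:
```python
from h import *
k=512/799
S=lambda l:np.array(l)*k
def an(a,b): d=b-a; return np.arctan2(d[1],d[0])
n=cast("w2",S([(388,203),(440,204)]),0.032); r=cast("w2",S([(384.5,404),(433,405)]),0.046)
print("widths",np.linalg.norm(n[0]-n[1]),np.linalg.norm(r[0]-r[1]),"len",np.linalg.norm((n.mean(0)-r.mean(0))[:2]))
o=(n.mean(0)+r.mean(0))/2; print("origin",o,"yaw",an(r.mean(0),n.mean(0)))
e=cast("w2",S([(358,371),(466,371),(350,140),(476,140)]),0.016)
print("base w",np.linalg.norm(e[0]-e[1]),np.linalg.norm(e[2]-e[3]),an(e[0],e[2]),an(e[1],e[3]))
em=(e[0]+e[1])/2; print("end mid",em)
im=cv2.imread("pics/w2.png"); crop("w2",170,0,370,100,4,"w2c")
```

```text
widths 0.036262285521127 0.037432081794436495 len 0.15092488194473813
origin [ 0.48689197 -0.00628117  0.039     ] yaw 1.327661380086613
base w 0.08889362423784503 0.08832452005638507 1.3492086590322399 1.3523835647745732
end mid [ 0.47446365 -0.06684242  0.016     ]
```

View pics/w2c.png

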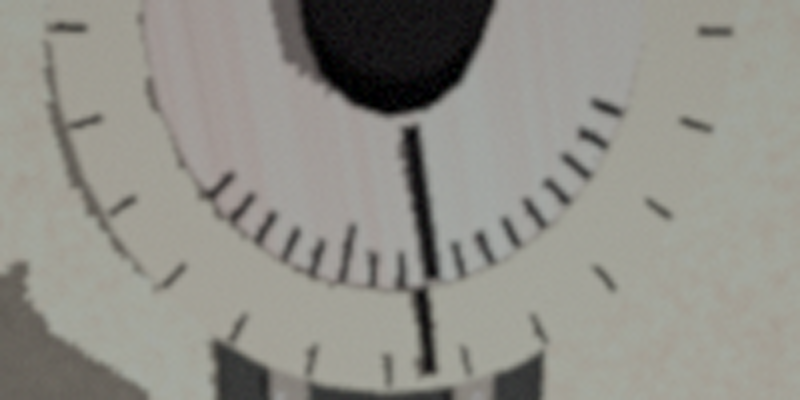

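Run:
```python
from h import *
plan([0.4736,-0.0597,0.10],1.328)
plan([0.4736,-0.0597,0.02],1.328)
```

```text
at [0.4899 0.0228 0.2204] yaw 1.349 tilt -1.0 F [ 0.45 -0.27  0.43] t 2.38 w 0.999
4 [[[-21.0, 0.5, 30.1], 0.3], [[-21.0, 0.7, 30.1], 0.3], [[-21.0, 0.8, 30.1], 0.3], [[-21.0, 0.9, 30.1], 0.3]]
at [0.4899 0.0228 0.2204] yaw 1.349 tilt -1.0 F [ 0.45 -0.27  0.43] t 2.38 w 0.999
6 [[[-14.0, 0.4, 33.4], 0.2], [[-14.0, 0.4, 33.4], 0.2], [[-14.0, 0.5, 33.4], 0.2], [[-14.0, 0.5, 33.4], 0.2], [[-14.0, 0.6, 33.4], 0.2], [[-14.0, 0.6, 33.4], 0.2]]
```

Call:
drive_tool --steps '[[[-21,0.5,30],0.3],[[-21,0.7,30],0.3],[[-21,0.8,30],0.3],[[-21,0.9,30],0.3],[[0,0,25],0],[[0,0,20],0],[[0,0,15],0],[[0,0,0],0]]'

```text
time: 3.05
tool_pos: [0.4702, -0.0599, 0.0369]
tcp_rot: [-2.472, -1.931, 0.007]
wrist_force: [-1.0, 0.7, -0.1]
width: 0.996
```

Run:
```python
from h import *
plan([0.4736,-0.0597,0.02],1.328)
snap("wrist","w3")
```

```text
at [ 0.4702 -0.0599  0.0369] yaw 1.326 tilt -0.99998 F [-0.99  0.72 -0.08] t 3.05 w 0.996
1 [[[1.0, 3.4, 16.9], -0.12]]
```

View pics/w3.png

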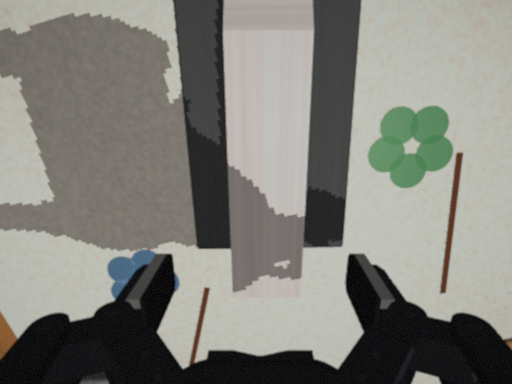

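The block lies between the open fingers (its edges at px 232-302, the fingers at 173 and 347), about 3 mm to the tool's +y side. I'll go down and grip.

Call:
drive_tool --steps '[[[0,2,9],0],[[0.5,1,8],0],[[0,0,0],0],[[0,0,0],0]]'

```text
time: 3.43
tool_pos: [0.4765, -0.0586, 0.0234]
tcp_rot: [2.473, 1.938, 0.0]
wrist_force: [-0.2, -0.2, 0.6]
width: 0.999
```

Call:
drive_tool --steps '[[[0,0,0],0],[[0,0,0],0],[[0,0,0],0],[[0,0,0],0],[[0,0,0],0],[[0,0,0],0]]' --jaw 0 --force 50

```text
time: 3.93
tool_pos: [0.4766, -0.0585, 0.0239]
tcp_rot: [2.472, 1.938, 0.001]
wrist_force: [-1.3, -0.1, 4.2]
width: 0.417
```

Run:
```python
from h import *
plan([0.4736,-0.0597,0.02],1.351)
```

```text
at [ 0.4766 -0.0585  0.0239] yaw 1.3295 tilt -1.0 F [-1.27 -0.08  4.17] t 3.93 w 0.417
1 [[[-1.9, -2.6, 3.9], -1.23]]
```

Call:
drive_tool --steps '[[[0,0,-0.5],-0.6],[[0,0,0],-0.6],[[0,0,0],0],[[5,0,0],0],[[5,0,0],0],[[0,0,0],0]]'

```text
time: 4.43
tool_pos: [0.4787, -0.0483, 0.0239]
tcp_rot: [2.452, 1.964, 0.0]
wrist_force: [-0.3, -1.6, 3.4]
width: 0.408
```

Run:
```python
from h import *
print(pose()[0],pose()[2],pose()[3]['wrist_force'])
im=snap("wrist","w4"); cv2.imwrite("pics/w4b.png",cv2.resize(im,None,fx=1.56,fy=1.56,interpolation=cv2.INTER_CUBIC))
```

```text
[ 0.47869063 -0.0482763   0.02391149] 1.3504049226295123 [-0.28997935 -1.6461472   3.35032682]
```

View pics/w4b.png

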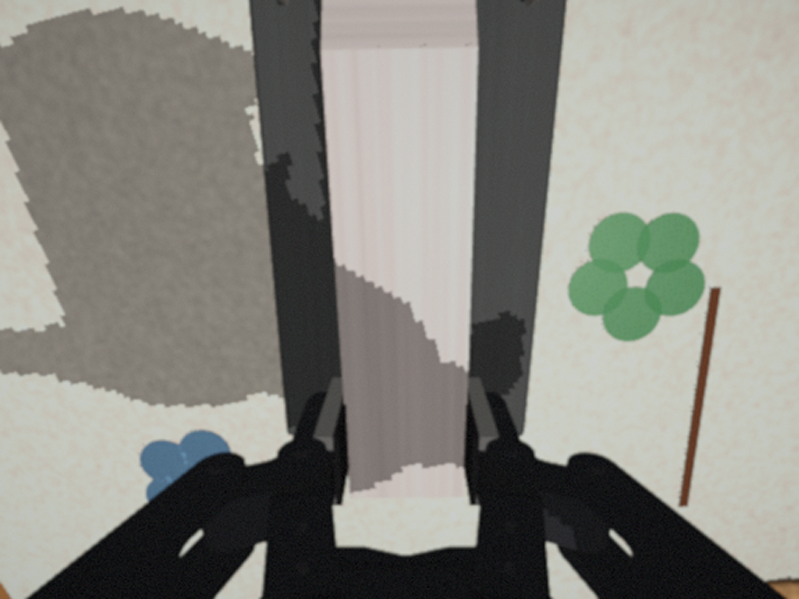

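Run:
```python
from h import *
k=512/799
S=lambda l:np.array(l)*k
an=lambda a,b: np.arctan2(*(b-a)[:2][::-1])
b=cast("w4",S([(346,420),(322,50),(466,420),(478,50)]),0.046)
e=cast("w4",S([(288,433),(250,0),(524,433),(566,0)]),0.016)
bm=[(b[0]+b[2])/2,(b[1]+b[3])/2]; em=[(e[0]+e[2])/2,(e[1]+e[3])/2]
print(np.linalg.norm(b[0]-b[2]),np.linalg.norm(b[1]-b[3]),np.linalg.norm(e[0]-e[2]),np.linalg.norm(e[1]-e[3]))
print(an(*bm),an(*em),bm,em)
y=an(*em); l=np.array([-np.sin(y),np.cos(y)])
print([(q-em[0])[:2]@l for q in bm])
```

```text
0.035739729676043074 0.036051508603175124 0.0885846610925406 0.08842388263114254
1.36500652949708 1.3469114255279175 [array([ 0.47959209, -0.04263066,  0.046     ]), array([0.49966646, 0.05353634, 0.046     ])] [array([ 0.47423832, -0.06659204,  0.016     ]), array([0.50545901, 0.07051992, 0.016     ])]
[np.float64(9.97385301163532e-05), np.float64(0.0018773021425712683)]
```

Call:
drive_tool --steps '[[[0,0,-0.3],0.5],[[4,0,0],0.4],[[6,-0.1,0],0],[[6,-0.1,0],0],[[6,-0.1,0],0],[[6,-0.1,0],0],[[6,-0.1,0],0],[[6,-0.1,0],0]]'

```text
time: 5.15
tool_pos: [0.4871, -0.009, 0.0239]
tcp_rot: [-2.467, -1.944, 0.0]
wrist_force: [-0.5, -2.4, -0.8]
width: 0.416
```

```bash
cat >> h.py <<'E'
E0=np.array([0.4743,-0.0667]); GY=1.348
g=np.array([np.cos(GY),np.sin(GY)]); l=np.array([-np.sin(GY),np.cos(GY)])
def gs():
    p,M,y,s=pose(); f=np.array(s['wrist_force']); d=p[:2]-E0
    print("gauge x %.1f y %.1f z %.1f dyaw %.4f | F x %.1f y %.1f z %.1f Tz %.2f w %.3f t %.2f"%(d@g*1000-200,d@l*1000,p[2]*1000,y-GY,f[:2]@g,f[:2]@l,f[2],s['torque'][2],s['width'],s['time']))
E
python3 - <<'E'
from h import *
gs(); im=snap("wrist","w5"); cv2.imwrite("pics/w5b.png",cv2.resize(im,None,fx=1.56,fy=1.56,interpolation=cv2.INTER_CUBIC))
E
```

```text
gauge x -140.9 y 0.2 z 23.9 dyaw -0.0133 | F x -2.5 y -0.1 z -0.8 Tz -0.01 w 0.416 t 5.15
```

View pics/w5b.png

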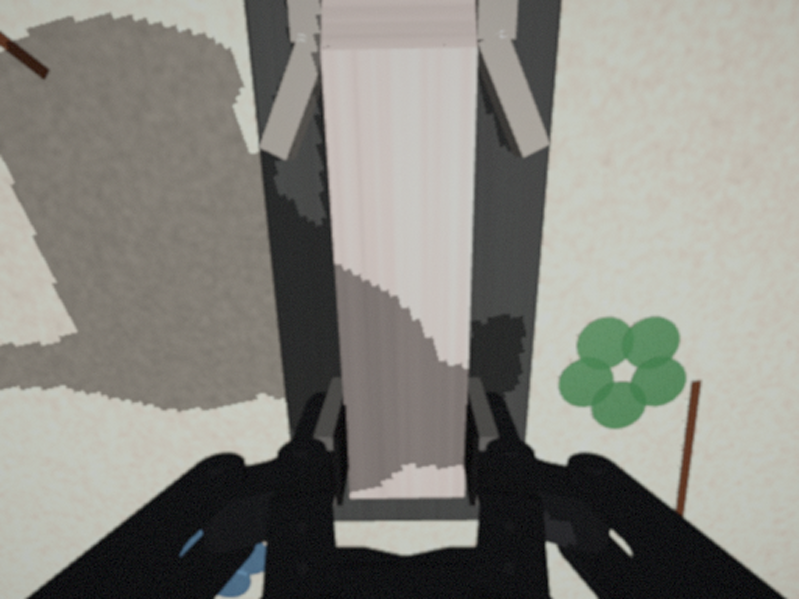

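The nose has entered between the rails without touching (rails at px 262-322 and 478-548). I'll push on more slowly under the foot.

Call:
drive_tool --steps '[[[4,0,0],0],[[4,0,0],0],[[4,0,0],0],[[4,0,0],0]]'

```text
time: 5.53
tool_pos: [0.4909, 0.0061, 0.0239]
tcp_rot: [-2.468, -1.944, 0.0]
wrist_force: [0.3, -0.7, -0.8]
width: 0.409
```

```bash
python3 -c "
from h import *
gs()"
```

```text
gauge x -125.3 y -0.1 z 23.9 dyaw -0.0137 | F x -0.6 y -0.4 z -0.8 Tz -0.01 w 0.409 t 5.53
```

Call:
drive_tool --steps '[[[3,0,0],0],[[3,0,0],0],[[3,0,0],0],[[3,0,0],0]]'

```text
time: 5.87
tool_pos: [0.4931, 0.0159, 0.0239]
tcp_rot: [2.466, 1.945, -0.005]
wrist_force: [-2.6, -11.4, 1.2]
width: 0.405
```

```bash
python3 -c "
from h import *
gs()"
```

```text
gauge x -115.3 y -0.1 z 23.9 dyaw -0.0123 | F x -11.7 y -0.0 z 1.2 Tz -0.04 w 0.405 t 5.87
```

Call:
drive_tool --steps '[[[1.5,0,0],0],[[1.5,0,0],0],[[1.5,0,0],0],[[1.5,0,0],0]]'

```text
time: 6.2
tool_pos: [0.4944, 0.0213, 0.0239]
tcp_rot: [2.465, 1.945, -0.006]
wrist_force: [-3.5, -11.8, 2.4]
width: 0.407
```

```bash
python3 -c "
from h import *
gs()"
```

```text
gauge x -109.8 y -0.1 z 23.9 dyaw -0.0123 | F x -12.3 y 0.8 z 2.4 Tz 0.03 w 0.407 t 6.20
```

Call:
drive_tool --steps '[[[1,0,0],0],[[1,0,0],0],[[1,0,0],0]]'

```text
time: 6.45
tool_pos: [0.4951, 0.0246, 0.0239]
tcp_rot: [2.466, 1.944, -0.005]
wrist_force: [-2.1, -8.3, -0.1]
width: 0.414
```

```bash
python3 -c "
from h import *
gs()"
```

```text
gauge x -106.4 y -0.1 z 23.9 dyaw -0.0128 | F x -8.6 y 0.2 z -0.1 Tz 0.03 w 0.414 t 6.45
```

Call:
drive_tool --steps '[[[0.7,0,0],0],[[0.7,0,0],0]]'

```text
time: 6.62
tool_pos: [0.4956, 0.0264, 0.0239]
tcp_rot: [2.467, 1.944, -0.004]
wrist_force: [-1.5, -7.4, -0.4]
width: 0.41
```

```bash
python3 -c "
from h import *
gs()"
```

```text
gauge x -104.5 y -0.2 z 23.9 dyaw -0.0131 | F x -7.5 y -0.2 z -0.4 Tz 0.00 w 0.410 t 6.62
```

Call:
drive_tool --steps '[[[0.7,0,0],0],[[0.7,0,0],0]]'

```text
time: 6.78
tool_pos: [0.496, 0.0279, 0.0239]
tcp_rot: [2.467, 1.944, -0.003]
wrist_force: [-2.5, -7.6, 0.6]
width: 0.411
```

```bash
python3 -c "
from h import *
gs()"
```

```text
gauge x -103.0 y -0.2 z 23.9 dyaw -0.0131 | F x -7.9 y 0.8 z 0.6 Tz -0.02 w 0.411 t 6.78
```

Call:
drive_tool --steps '[[[0.7,0,0],0],[[0.7,0,0],0]]'

```text
time: 6.95
tool_pos: [0.4963, 0.0293, 0.0239]
tcp_rot: [2.467, 1.944, -0.003]
wrist_force: [-1.8, -6.4, 0.6]
width: 0.415
```

Call:
drive_tool --steps '[[[0.7,0,0],0],[[0.7,0,0],0]]'

```text
time: 7.12
tool_pos: [0.4966, 0.0306, 0.0239]
tcp_rot: [2.467, 1.944, -0.003]
wrist_force: [-2.9, -7.3, 0.2]
width: 0.412
```

Call:
drive_tool --steps '[[[0.7,0,0],0],[[0.7,0,0],0]]'

```text
time: 7.28
tool_pos: [0.4969, 0.032, 0.0239]
tcp_rot: [2.467, 1.944, -0.003]
wrist_force: [-2.0, -7.3, -0.2]
width: 0.412
```

Call:
drive_tool --steps '[[[0.7,0,0],0],[[0.7,0,0],0]]'

```text
time: 7.45
tool_pos: [0.4972, 0.0333, 0.0239]
tcp_rot: [2.467, 1.944, -0.003]
wrist_force: [-2.0, -7.2, 0.9]
width: 0.408
```

Call:
drive_tool --steps '[[[0.7,0,0],0],[[0.7,0,0],0]]'

```text
time: 7.62
tool_pos: [0.4976, 0.0347, 0.0239]
tcp_rot: [2.467, 1.944, -0.003]
wrist_force: [-1.4, -6.8, -0.1]
width: 0.412
```

Call:
drive_tool --steps '[[[0.7,0,0],0],[[0.7,0,0],0]]'

```text
time: 7.78
tool_pos: [0.4979, 0.0361, 0.0239]
tcp_rot: [2.467, 1.944, -0.003]
wrist_force: [-0.9, -6.8, -0.3]
width: 0.41
```

Call:
drive_tool --steps '[[[0.7,0,0],0],[[0.7,0,0],0]]'

```text
time: 7.95
tool_pos: [0.4981, 0.0367, 0.0239]
tcp_rot: [2.466, 1.945, -0.005]
wrist_force: [-2.9, -12.7, 2.6]
width: 0.412
```

The force has risen from a steady drag of about 7 N to 13 N, so the block is on the stop. I'll press a little more and hold.

Call:
drive_tool --steps '[[[0.4,0,0],0]]'

```text
time: 8.03
tool_pos: [0.4981, 0.0367, 0.0239]
tcp_rot: [2.465, 1.945, -0.006]
wrist_force: [-3.0, -13.4, 1.0]
width: 0.415
```

Call:
drive_tool --steps '[[[0.5,0,0],0],[[0,0,0],0]]'

```text
time: 8.2
tool_pos: [0.4981, 0.0367, 0.0239]
tcp_rot: [2.465, 1.944, -0.007]
wrist_force: [-2.7, -14.0, 2.2]
width: 0.409
```

Call:
drive_tool --steps '[[[0.7,0,0],0],[[0,0,0],0]]'

```text
time: 8.37
tool_pos: [0.4981, 0.0367, 0.0239]
tcp_rot: [2.464, 1.944, -0.009]
wrist_force: [-3.2, -16.8, 2.6]
width: 0.41
```

Call:
drive_tool --steps '[[[0,0,0],0],[[0,0,0],0],[[0,0,0],0],[[0,0,0],0]]'

```text
time: 8.7
tool_pos: [0.4981, 0.0367, 0.0239]
tcp_rot: [2.464, 1.944, -0.008]
wrist_force: [-3.7, -16.3, 1.9]
width: 0.413
```

```bash
python3 -c "
from h import *
gs()
im=snap('wrist','w6')
im=snap('top','t6')"
```

```text
gauge x -93.9 y -0.4 z 23.9 dyaw -0.0120 | F x -16.7 y 0.0 z 1.9 Tz -0.13 w 0.413 t 8.70
```

View pics/w6.png

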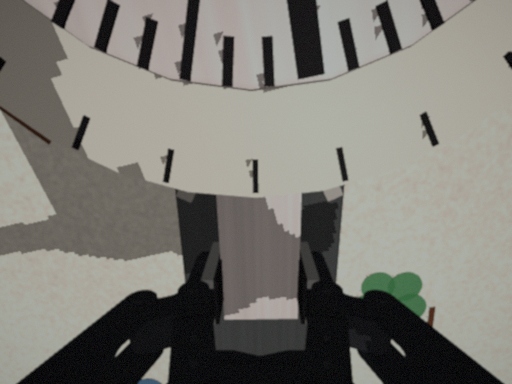

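Call:
drive_tool --steps '[[[-0.9,0,0],0],[[-0.8,0,0],0],[[0,0,0],0]]'

```text
time: 9.05
tool_pos: [0.4981, 0.0367, 0.0239]
tcp_rot: [2.467, 1.944, -0.004]
wrist_force: [-1.3, -8.7, 1.4]
width: 0.41
```

Call:
drive_tool --steps '[[[0,0,0],0],[[0,0,0],0],[[0,0,0],0],[[0,0,0],0],[[0,0,0],0]]' --jaw 1

```text
time: 9.47
tool_pos: [0.4991, 0.0387, 0.0242]
tcp_rot: [-2.468, -1.944, -0.001]
wrist_force: [0.3, 0.3, 0.7]
width: 0.998
```

```bash
python3 -c "
from h import *
gs()
plan([0.498,0.0367,0.21],1.348)"
```

```text
gauge x -91.7 y -0.8 z 24.2 dyaw -0.0134 | F x 0.4 y -0.2 z 0.7 Tz -0.04 w 0.998 t 9.47
at [0.4991 0.0387 0.0242] yaw 1.3346 tilt -1.0 F [0.3  0.33 0.69] t 9.47 w 0.998
5 [[[-0.4, -0.1, -37.2], -0.15], [[-0.4, -0.1, -37.2], -0.15], [[-0.4, -0.1, -37.2], -0.15], [[-0.4, -0.1, -37.2], -0.15], [[-0.4, -0.1, -37.2], -0.15]]
```

Call:
drive_tool --steps '[[[0,0,-37],0],[[0,0,-38],0],[[0,0,-38],0],[[10,0,-38],0],[[35,-1,-38],0],[[41,-1,-30],0],[[39,-1,-7],0],[[0,0,0],0]]'

```text
time: 10.13
tool_pos: [0.5253, 0.1529, 0.2418]
tcp_rot: [2.464, 1.948, 0.016]
wrist_force: [0.3, -0.4, -0.5]
width: 0.999
```

Call:
drive_tool --steps '[[[0,0,0],0],[[0,0,0],0]]'

```text
time: 10.3
tool_pos: [0.5215, 0.1467, 0.2365]
tcp_rot: [-2.466, -1.945, 0.003]
wrist_force: [-0.0, 0.1, -0.6]
width: 1.0
```

```bash
python3 -c "
from h import *
gs()
im=snap('wrist','w7'); gs()
cv2.imwrite('pics/w7b.png',cv2.resize(im,None,fx=1.56,fy=1.56,interpolation=cv2.INTER_CUBIC))"
```

```text
gauge x 18.6 y 1.1 z 236.5 dyaw -0.0123 | F x 0.1 y 0.0 z -0.6 Tz 0.04 w 1.000 t 10.30
gauge x 17.9 y 1.2 z 236.1 dyaw -0.0134 | F x -0.5 y 0.5 z 0.5 Tz 0.03 w 0.996 t 10.35
```

View pics/w7b.png

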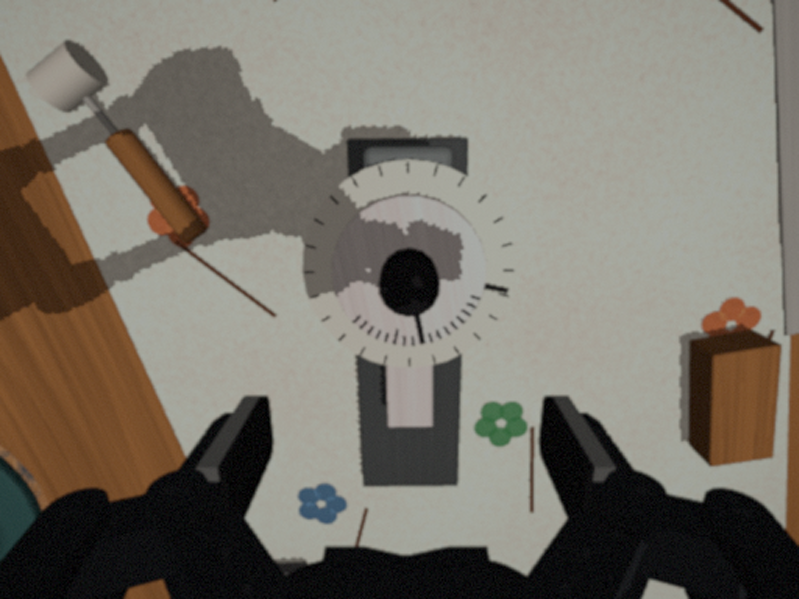

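Run:
```python
from h import *
im=cv2.imread("pics/w7.png"); g_=cv2.cvtColor(im,cv2.COLOR_BGR2GRAY)
crop("w7",185,90,345,240,5,"w7c")
m=(g_<38).astype(np.uint8); m[:150]=0;m[215:]=0;m[:,:235]=0;m[:,295:]=0
n,lab,st,ce=cv2.connectedComponentsWithStats(m)
for i in range(1,n):
    if st[i,4]>4: print(st[i],ce[i].round(1))
```

```text
[ 244  160   37   55 1255] [261.9 180.8]
```

View pics/w7c.png

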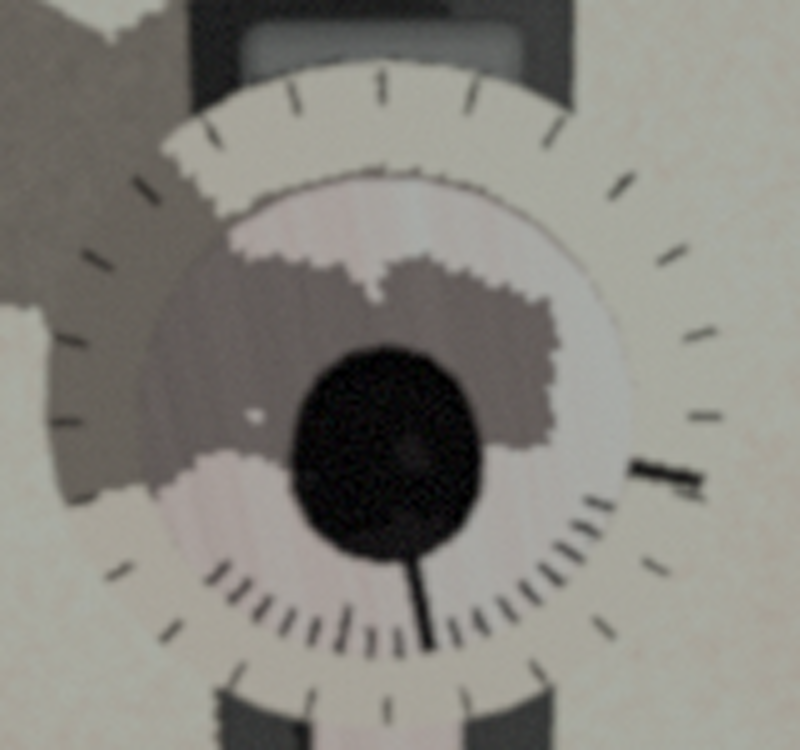

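Run:
```python
from h import *
C=lambda l:np.array([[185+x/5,90+y/5] for x,y in l])
for z0 in (0.114,0.1165,0.119):
    t=cast("w7",C([(66,422),(706,417),(382,86),(388,708)]),z0)[:,:2]
    A=np.c_[t[1]-t[0],-(t[3]-t[2])]; s=np.linalg.solve(A,t[2]-t[0]); c=t[0]+s[0]*(t[1]-t[0])
    p=cast("w7",C([(632,469),(703,483)]),z0)[:,:2]; z=cast("w7",C([(411,560),(429,648)]),z0+.008)[:,:2]
    lo=cast("w7",C([(349,605),(343,650)]),z0+.008)[:,:2]
    k=cast("w7",C([(387,442)]),z0+.036)[0,:2]
    a=lambda q:np.arctan2(*(q-c)[::-1])
    print(z0,"c",c,"knob",k,"rp",np.linalg.norm(p-c,axis=1),"rz",np.linalg.norm(z-c,axis=1),"ang p",[a(q) for q in p],"z",[a(q) for q in z],"diff",a(p[0])-a(z[1]),"low",a(z[1])-a(lo[1]),"pdist", "gauge",(c-E0)@g-.2,(c-E0)@l)
```

```text
0.114 c [0.52601245 0.16020071] knob [0.5274007  0.16559677] rp [0.04653966 0.0601003 ] rz [0.02484366 0.04262507] ang p [np.float64(-0.4379753560823466), np.float64(-0.4372314442064186)] z [np.float64(-1.6141165261652302), np.float64(-1.6115532063778815)] diff 1.1735778502955347 low 0.377193907304582 pdist gauge 0.032718756288400624 -0.0002988370235003902
0.1165 c [0.52614859 0.16082842] knob [0.52754306 0.16626413] rp [0.04610184 0.05953491] rz [0.02458304 0.042192  ] ang p [np.float64(-0.43797535608234617), np.float64(-0.4372314442064182)] z [np.float64(-1.613979124689942), np.float64(-1.611471956415268)] diff 1.1734966003329217 low 0.37737030745534295 pdist gauge 0.03336103847522928 -0.0002929121329201855
0.119 c [0.52628473 0.16145614] knob [0.52768543 0.16693149] rp [0.04566403 0.05896953] rz [0.02432243 0.04175893] ang p [np.float64(-0.4379753560823454), np.float64(-0.43723144420641746)] z [np.float64(-1.6138387787119066), np.float64(-1.6113890212001467)] diff 1.1734136651178013 low 0.3775503651660481 pdist gauge 0.034003320662057884 -0.00028698724233976565
```

Run:
```python
from h import *
plan([0.526,0.161,0.132],1.335,4)
```

```text
at [0.5213 0.1461 0.2361] yaw 1.3346 tilt -1.0 F [-0.6  -0.42  0.54] t 10.35 w 0.996
4 [[[3.9, 0.3, 26.0], -0.01], [[3.9, 0.3, 26.0], -0.01], [[3.9, 0.3, 26.0], -0.01], [[3.9, 0.3, 26.0], -0.01]]
```

Call:
drive_tool --steps '[[[8,0.3,16],0],[[8,0.3,16],0],[[0,0,16],0],[[0,0,10],0],[[0,0,0],0],[[0,0,0],0]]'

```text
time: 10.85
tool_pos: [0.5256, 0.161, 0.1781]
tcp_rot: [-2.468, -1.942, 0.004]
wrist_force: [0.7, 0.1, 0.7]
width: 1.0
```

Run:
```python
from h import *
plan([0.526,0.161,0.132],1.335,2); snap("wrist","w8")
```

```text
at [0.5256 0.161  0.1781] yaw 1.3331 tilt -1.0 F [0.67 0.12 0.73] t 10.85 w 1.0
2 [[[0.1, 0.2, 23.1], -0.05], [[0.1, 0.2, 23.1], -0.05]]
```

View pics/w8.png

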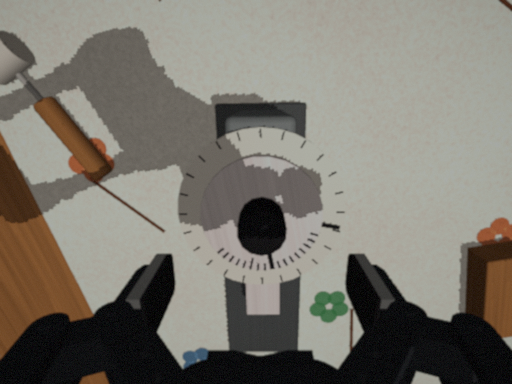

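The knob (px 262,228) is centred between the fingers (173 and 347). I'll go down and grip it.

Call:
drive_tool --steps '[[[0,0,15],0],[[0,0,15],0],[[0,0,10],0],[[0,0,6],0],[[0,0,0],0]]'

```text
time: 11.32
tool_pos: [0.5258, 0.1618, 0.1324]
tcp_rot: [-2.468, -1.943, 0.003]
wrist_force: [-0.7, -0.3, -0.9]
width: 1.003
```

Call:
drive_tool --steps '[[[0,0,0],0],[[0,0,0],0],[[0,0,0],0],[[0,0,0],0],[[0,0,0],0],[[0,0,0],0]]' --jaw 0 --force 40

```text
time: 11.82
tool_pos: [0.5269, 0.1624, 0.1343]
tcp_rot: [2.468, 1.944, 0.001]
wrist_force: [-2.3, 0.3, 4.2]
width: 0.35
```

Run:
```python
from h import *
gs(); snap("wrist","w9")
```

```text
gauge x 35.0 y -0.6 z 134.3 dyaw -0.0136 | F x -0.2 y 2.3 z 4.2 Tz -0.04 w 0.350 t 11.82
```

View pics/w9.png

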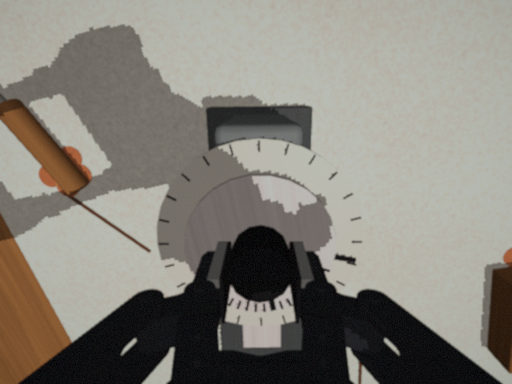

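Call:
drive_tool --steps '[[[0,0,0],-4],[[0,0,0],-7],[[0,0,0],-7],[[0,0,0],-7],[[0,0,0],-7],[[0,0,0],-7],[[0,0,0],-7],[[0,0,0],-4]]'

```text
time: 12.53
tool_pos: [0.5254, 0.1621, 0.1343]
tcp_rot: [-1.406, -2.807, 0.002]
wrist_force: [-7.4, -0.5, 9.9]
width: 0.358
```

Call:
drive_tool --steps '[[[0,0,0],0],[[0,0,0],0]]'

```text
time: 12.7
tool_pos: [0.5254, 0.162, 0.1343]
tcp_rot: [-1.414, -2.803, 0.002]
wrist_force: [-7.1, -0.5, 9.4]
width: 0.356
```

Run:
```python
from h import *
gs(); snap("wrist","w10")
```

```text
gauge x 34.4 y 0.7 z 134.3 dyaw 0.8595 | F x -2.0 y 6.8 z 9.4 Tz 0.08 w 0.356 t 12.70
```

View pics/w10.png

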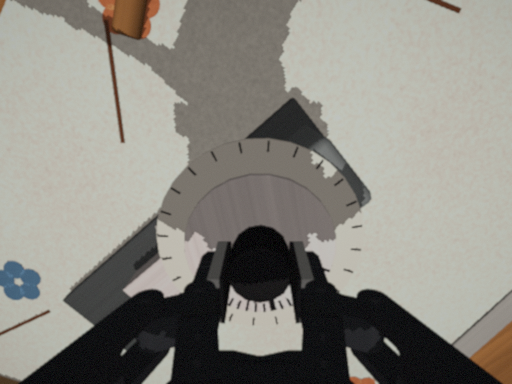

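Call:
drive_tool --steps '[[[0,0,-0.5],-5],[[0,0,-0.5],-6],[[0,0,0],-4.2],[[0,0,0],-2],[[0,0,0],0],[[0,0,0],0]]'

```text
time: 13.25
tool_pos: [0.525, 0.1617, 0.1343]
tcp_rot: [-0.978, -2.982, 0.003]
wrist_force: [-4.7, -1.2, 5.9]
width: 0.352
```

Run:
```python
from h import *
gs(); snap("wrist","w11"); crop("w11",150,190,380,340,3.4,"w11c")
```

```text
gauge x 33.9 y 1.1 z 134.3 dyaw 1.1595 | F x -2.2 y 4.3 z 5.9 Tz 0.10 w 0.352 t 13.25
```

View pics/w11c.png

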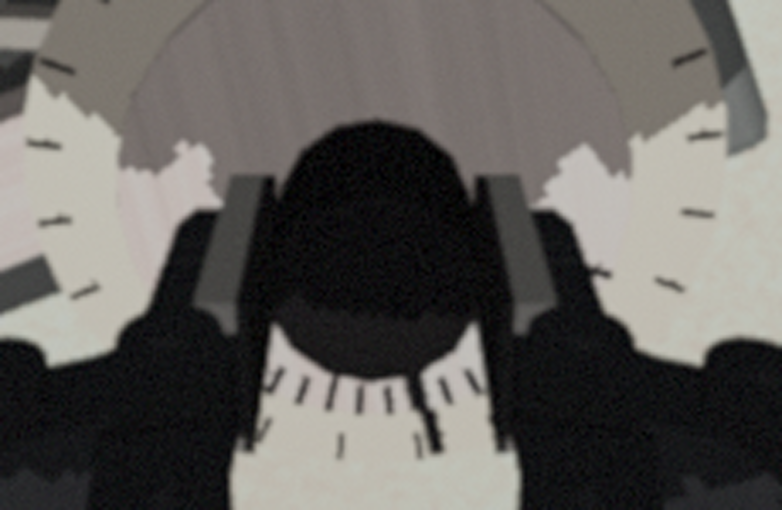

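Call:
drive_tool --steps '[[[0,0,0],0],[[0,0,0],0],[[0,0,0],0],[[0,0,0],0]]' --jaw 1

```text
time: 13.63
tool_pos: [0.5269, 0.1622, 0.1343]
tcp_rot: [0.98, 2.984, 0.0]
wrist_force: [0.9, 0.4, -0.5]
width: 0.903
```

Call:
drive_tool --steps '[[[0,0,-15],0],[[0,0,-25],4],[[-8,0,-30],7],[[-8,0,-20],7],[[0,0,-10],7],[[0,0,0],7],[[0,0,0],0],[[0,0,0],0]]'

```text
time: 14.3
tool_pos: [0.5381, 0.151, 0.2342]
tcp_rot: [1.76, 2.602, 0.0]
wrist_force: [-0.4, -0.2, 1.0]
width: 1.001
```

Run:
```python
from h import *
gs(); snap("wrist","w12"); gs(); crop("w12",180,60,360,260,3,"w12c")
```

```text
gauge x 26.5 y -14.1 z 234.2 dyaw 0.6041 | F x -0.2 y 0.3 z 1.0 Tz -0.02 w 1.001 t 14.30
gauge x 26.4 y -13.8 z 233.7 dyaw 0.6042 | F x 0.1 y 0.7 z -0.1 Tz 0.00 w 1.004 t 14.35
```

View pics/w12.png

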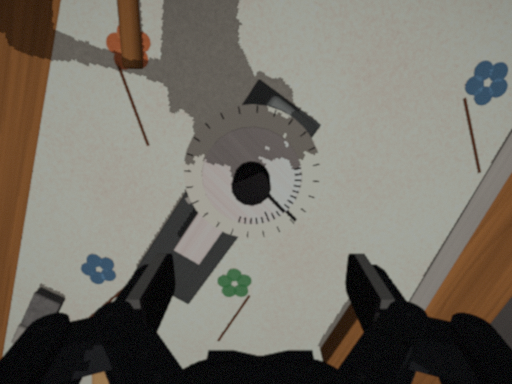

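View pics/w12c.png

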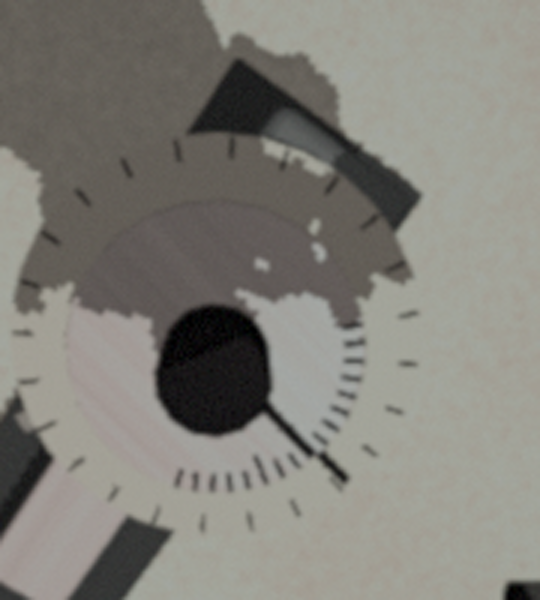

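The zero line (crop px 267,405 to 312,452) runs straight into the pointer (315,455 to 345,480). I'll put a number on the gap and plan the regrip of the setting block.

Run:
```python
from h import *
C=lambda q:np.array([[180+x/3,60+y/3] for x,y in q])
z0=.1165
c=np.array([0.5262,0.1610])
# plate centre by opposite ticks
t=cast("w12",C([(22,333),(408,363),(232,149),(203,522)]),z0)[:,:2]
A=np.c_[t[1]-t[0],-(t[3]-t[2])]; s=np.linalg.solve(A,t[2]-t[0]); c2=t[0]+s[0]*(t[1]-t[0]); print("c2",c2)
p=cast("w12",C([(318,457),(344,480)]),z0)[:,:2]; z=cast("w12",C([(267,405),(312,452)]),z0+.008)[:,:2]
for cc in (c,c2):
  a=lambda q:np.arctan2(*(q-cc)[::-1]); print([a(q) for q in p],[a(q) for q in z],a(p[1])-a(z[1]))
r=cast("w12",[[180+18/3,60+0]],.046)
G=E0+(-93.9+200)/1000*g
print("grip",G)
plan([*(G-0.4e-3*l),0.20],1.335)
```

```text
c2 [0.52636334 0.16122359]
[np.float64(-0.4533041684562812), np.float64(-0.4361376917526178)] [np.float64(-0.39978410326488567), np.float64(-0.422381970401932)] -0.013755721350685812
[np.float64(-0.4590984626341361), np.float64(-0.4407862150645451)] [np.float64(-0.41234500942219515), np.float64(-0.4288713407911565)] -0.011914874273388554
grip [0.49774361 0.03677757]
at [0.5377 0.151  0.2337] yaw 1.9522 tilt -1.0 F [-0.66  0.23 -0.06] t 14.35 w 1.004
5 [[[-18.3, -15.9, 6.8], 7.07], [[-20.1, -13.5, 6.8], 7.07], [[-21.6, -10.9, 6.8], 7.07], [[-22.8, -8.2, 6.7], 7.07], [[-23.6, -5.3, 6.7], 7.07]]
```

Call:
drive_tool --steps '[[[-18,-16,5],7.1],[[-20,-13.5,5],7.1],[[-22,-11,5],7.1],[[-23,-8,5],7.1],[[-24,-5,5],7],[[-5,0,0],0],[[0,0,0],0],[[0,0,0],0]]'

```text
time: 15.02
tool_pos: [0.497, 0.0315, 0.2091]
tcp_rot: [-2.469, -1.942, -0.001]
wrist_force: [0.7, 0.3, 0.5]
width: 1.004
```

Run:
```python
from h import *
gs();plan([0.498,0.0367,0.024],1.335,5)
```

```text
gauge x -99.2 y -0.5 z 209.1 dyaw -0.0149 | F x 0.4 y -0.7 z 0.5 Tz -0.06 w 1.004 t 15.02
at [0.497  0.0315 0.2091] yaw 1.3331 tilt -1.0 F [0.73 0.28 0.53] t 15.02 w 1.004
5 [[[1.0, -0.0, 37.0], -0.02], [[1.0, -0.0, 37.0], -0.02], [[1.0, -0.0, 37.0], -0.02], [[1.0, -0.0, 37.0], -0.02], [[1.0, -0.0, 37.0], -0.02]]
```

Call:
drive_tool --steps '[[[0,0,38],0],[[0,0,38],0],[[0,0,38],0],[[2,0,35],0],[[2,0,22],0],[[0,0,12],0],[[0,0,2],0],[[0,0,0],0]]'

```text
time: 15.68
tool_pos: [0.4976, 0.0362, 0.0235]
tcp_rot: [-2.468, -1.942, 0.002]
wrist_force: [0.3, -1.4, -0.2]
width: 1.002
```

Run:
```python
from h import *
gs(); snap("wrist","w13")
```

```text
gauge x -94.5 y -0.0 z 23.5 dyaw -0.0143 | F x -1.3 y -0.6 z -0.2 Tz 0.07 w 1.002 t 15.68
```

View pics/w13.png

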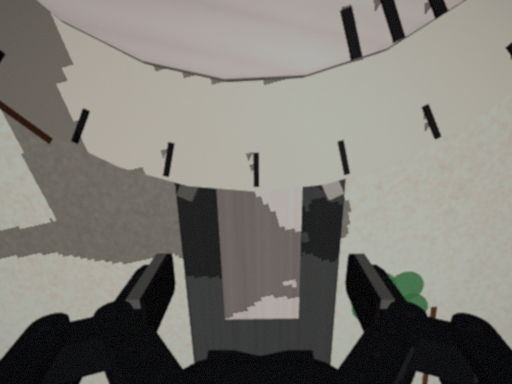

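Call:
drive_tool --steps '[[[0,0,0],0],[[0,0,0],0],[[0,0,0],0],[[0,0,0],0],[[0,0,0],0],[[0,0,0],0]]' --jaw 0 --force 60

```text
time: 16.23
tool_pos: [0.4986, 0.0352, 0.0257]
tcp_rot: [2.47, 1.94, 0.002]
wrist_force: [-1.5, 1.0, 5.5]
width: 0.407
```

Call:
drive_tool --steps '[[[-3,0,0],0],[[-5,0,0],0],[[-7,0,0],0],[[-9,0.1,0],0],[[-11,0.1,0],0],[[-13,0.1,0],0],[[-13,0.1,0],0],[[-13,0.1,0],0]]'

```text
time: 16.9
tool_pos: [0.4822, -0.0368, 0.0257]
tcp_rot: [2.471, 1.938, 0.005]
wrist_force: [0.8, 4.3, 3.5]
width: 0.406
```

Run:
```python
from h import *
gs()
```

```text
gauge x -169.1 y -1.1 z 25.7 dyaw -0.0177 | F x 4.4 y 0.2 z 3.5 Tz -0.04 w 0.406 t 16.90
```

Call:
drive_tool --steps '[[[-10,0,0],0],[[-9,0,0],0],[[-6,0,0],0],[[-3,0,0],0],[[0,0,0],0]]'

```text
time: 17.32
tool_pos: [0.4754, -0.0648, 0.0256]
tcp_rot: [2.471, 1.937, 0.003]
wrist_force: [0.5, 1.6, 7.1]
width: 0.406
```

Call:
drive_tool --steps '[[[0,0,0],0],[[0,0,0],0],[[0,0,0],0],[[0,0,-3],0],[[0,0,-3],0]]' --jaw 1

```text
time: 17.73
tool_pos: [0.4735, -0.0639, 0.03]
tcp_rot: [-2.47, -1.939, 0.001]
wrist_force: [0.0, 0.6, -0.1]
width: 0.999
```

Call:
drive_tool --steps '[[[14,0,0],0],[[18,0,0],0],[[14,0,0],0],[[6,0,1],0],[[0,0,2],0],[[0,0,0],0]]'

```text
time: 18.23
tool_pos: [0.4861, -0.0135, 0.0269]
tcp_rot: [-2.47, -1.941, 0.001]
wrist_force: [-0.5, 0.2, 0.3]
width: 0.997
```

Run:
```python
from h import *
gs(); im=snap("wrist","w14")
cv2.imwrite('pics/w14b.png',cv2.resize(im,None,fx=1.56,fy=1.56,interpolation=cv2.INTER_CUBIC))
```

```text
gauge x -145.5 y 0.3 z 26.9 dyaw -0.0158 | F x 0.1 y 0.6 z 0.3 Tz -0.01 w 0.997 t 18.23
```

View pics/w14b.png

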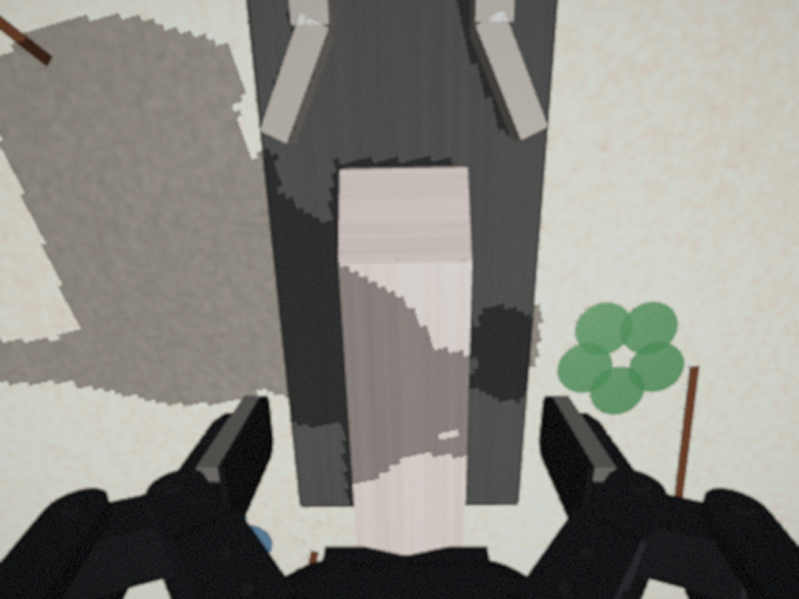

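Call:
drive_tool --steps '[[[1,0,1],0],[[1,0,1],0],[[0,0,0],0]]'

```text
time: 18.53
tool_pos: [0.4867, -0.0119, 0.0251]
tcp_rot: [-2.472, -1.939, 0.001]
wrist_force: [0.2, 0.8, 0.3]
width: 0.995
```

Call:
drive_tool --steps '[[[0,0,0],0],[[0,0,0],0],[[0,0,0],0],[[0,0,0],0],[[0,0,0],0],[[0,0,0],0]]' --jaw 0 --force 90

```text
time: 19.03
tool_pos: [0.4876, -0.0116, 0.0259]
tcp_rot: [2.471, 1.939, 0.001]
wrist_force: [0.1, -0.9, 3.2]
width: 0.401
```

Call:
drive_tool --steps '[[[0,0,-5],0],[[0,0,-12],0],[[0,0,-18],0],[[0,0,-18],0],[[0,0,-12],0],[[0,0,0],0]]'

```text
time: 19.53
tool_pos: [0.4883, -0.0116, 0.0925]
tcp_rot: [2.469, 1.938, 0.004]
wrist_force: [0.5, -0.4, -3.3]
width: 0.398
```

Run:
```python
from h import *
gs(); im=snap("wrist","w15"); snap("side","s15"); crop("s15",180,170,380,290,4,"s15c")
plan([0.616,-0.286,0.10],1.45)
```

```text
gauge x -143.2 y -1.5 z 92.5 dyaw -0.0170 | F x -0.3 y -0.6 z -3.3 Tz 0.01 w 0.398 t 19.53
at [ 0.4865 -0.0115  0.0899] yaw 1.3309 tilt -1.0 F [ 0.48 -0.11 -4.94] t 19.63 w 0.399
8 [[[-29.5, 23.9, -1.3], -0.85], [[-29.8, 23.4, -1.3], -0.85], [[-30.2, 23.0, -1.3], -0.85], [[-30.5, 22.5, -1.3], -0.85], [[-30.9, 22.1, -1.3], -0.85], [[-31.2, 21.6, -1.3], -0.85], [[-31.5, 21.2, -1.3], -0.85], [[-31.8, 20.7, -1.3], -0.85]]
```

View pics/s15c.png

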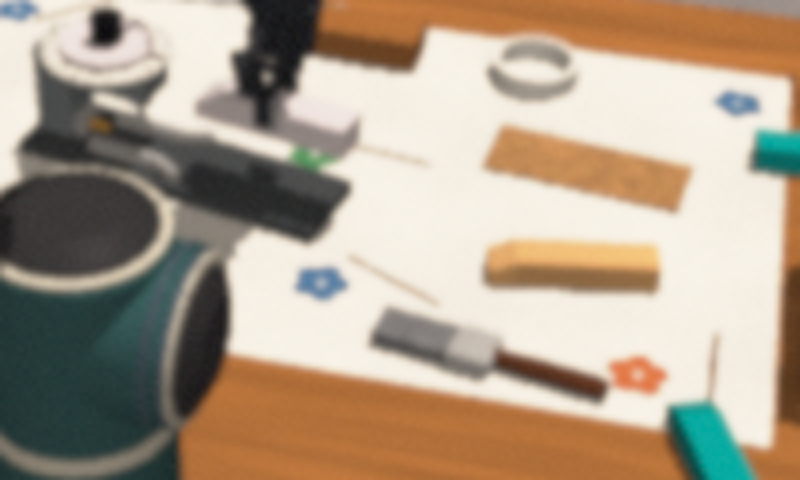

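View pics/w15.png

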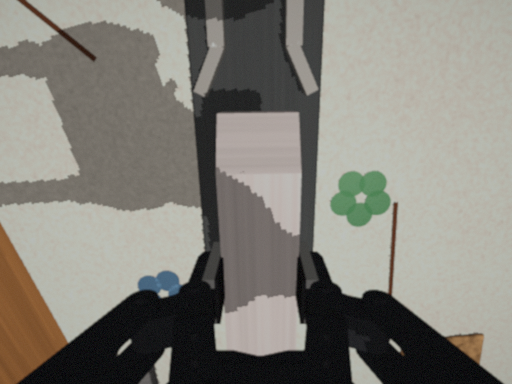

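The setting block is lifted and level. I'll carry it over the pad.

Call:
drive_tool --steps '[[[-20,16,-1],-0.8],[[-30,23,0],-0.8],[[-30,23,0],-0.8],[[-31,23,0],-0.8],[[-31,23,0],-0.8],[[-31,22,0],-0.8],[[-31,22,0],-0.8],[[-25,18,0],-0.8]]'

```text
time: 20.3
tool_pos: [0.6099, -0.2707, 0.0885]
tcp_rot: [-2.357, -2.072, 0.003]
wrist_force: [0.4, 0.0, -4.4]
width: 0.399
```

Call:
drive_tool --steps '[[[-10,7,0],0],[[0,0,0],0],[[0,0,0],0]]'

```text
time: 20.55
tool_pos: [0.6148, -0.2789, 0.0888]
tcp_rot: [-2.357, -2.07, 0.002]
wrist_force: [-1.1, 0.1, -5.4]
width: 0.401
```

Run:
```python
from h import *
im=snap("wrist","w16"); plan([0.616,-0.286,0.03],1.45,4)
```

```text
at [ 0.6145 -0.278   0.089 ] yaw 1.4421 tilt -0.99999 F [-0.35  0.84 -4.41] t 20.6 w 0.401
4 [[[-2.0, 0.7, 14.7], -0.11], [[-2.0, 0.7, 14.7], -0.11], [[-2.0, 0.7, 14.7], -0.11], [[-2.0, 0.7, 14.7], -0.11]]
```

View pics/w16.png

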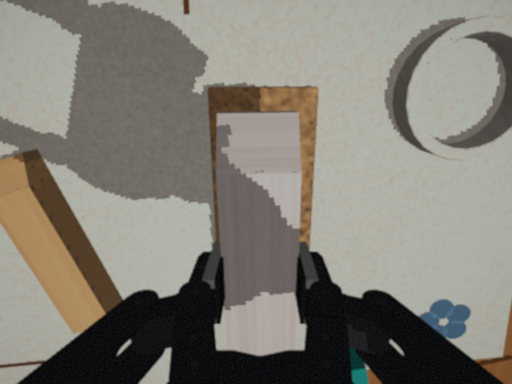

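Call:
drive_tool --steps '[[[-4,1,12],0],[[-4,1,18],0],[[0,0,18],0],[[0,0,12],0],[[0,0,7],0],[[0,0,3],0],[[0,0,0],0]]'

```text
time: 21.18
tool_pos: [0.6165, -0.2867, 0.0202]
tcp_rot: [-2.357, -2.074, 0.001]
wrist_force: [-0.5, 0.3, -3.6]
width: 0.401
```

Call:
drive_tool --steps '[[[0,0,2],0],[[0,0,2],0],[[0,0,1],0],[[0,0,0],0]]'

```text
time: 21.52
tool_pos: [0.6176, -0.2877, 0.0168]
tcp_rot: [2.359, 2.074, 0.0]
wrist_force: [-0.5, -0.3, -4.3]
width: 0.397
```

Call:
drive_tool --steps '[[[0,0,1],0],[[0,0,1],0],[[0,0,0.5],0],[[0,0,0],0]]'

```text
time: 21.85
tool_pos: [0.6173, -0.2876, 0.0139]
tcp_rot: [2.359, 2.074, 0.0]
wrist_force: [-0.3, 0.3, -3.5]
width: 0.4
```

Call:
drive_tool --steps '[[[0,0,0.7],0],[[0,0,0.5],0],[[0,0,0],0]]'

```text
time: 22.1
tool_pos: [0.6174, -0.2877, 0.0139]
tcp_rot: [2.359, 2.075, -0.0]
wrist_force: [-4.0, 1.8, 4.2]
width: 0.399
```

The block is down: z has stopped at 13.9 mm, as expected, and the force is now +4 N upward. I'll release it.

Call:
drive_tool --steps '[[[0,0,0],0],[[0,0,0],0],[[0,0,0],0],[[0,0,0],0],[[0,0,-5],0]]' --jaw 1

```text
time: 22.52
tool_pos: [0.6166, -0.2872, 0.0166]
tcp_rot: [-2.358, -2.074, 0.001]
wrist_force: [0.4, -0.0, 0.0]
width: 0.999
```

Call:
drive_tool --steps '[[[0,0,-25],0],[[0,0,-35],0],[[0,0,-35],0],[[-10,0,-30],0],[[-10,0,0],0],[[0,0,0],0]]'

```text
time: 23.02
tool_pos: [0.6168, -0.3102, 0.147]
tcp_rot: [2.354, 2.068, 0.003]
wrist_force: [-0.2, -0.3, -0.2]
width: 0.998
```

Run:
```python
from h import *
im=snap("wrist","w17"); snap("side","s17"); crop("s17",180,170,380,290,4,"s17c")
plan([0.446,-0.290,0.15],1.756)
```

```text
at [ 0.6142 -0.3074  0.1422] yaw 1.4418 tilt -1.0 F [ 1.18  0.19 -1.02] t 23.12 w 0.998
5 [[[-0.9, -33.8, -1.5], -3.6], [[1.2, -33.8, -1.5], -3.6], [[3.4, -33.7, -1.5], -3.6], [[5.5, -33.4, -1.5], -3.6], [[7.6, -33.0, -1.5], -3.6]]
```

View pics/w17.png

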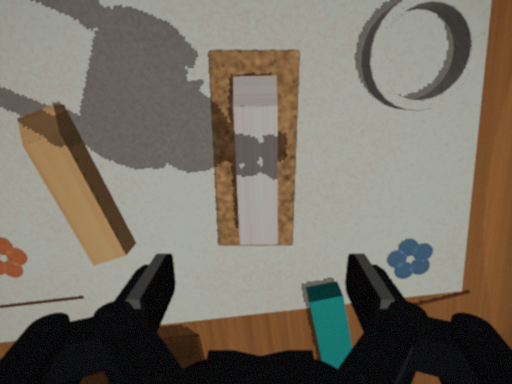

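View pics/s17c.png

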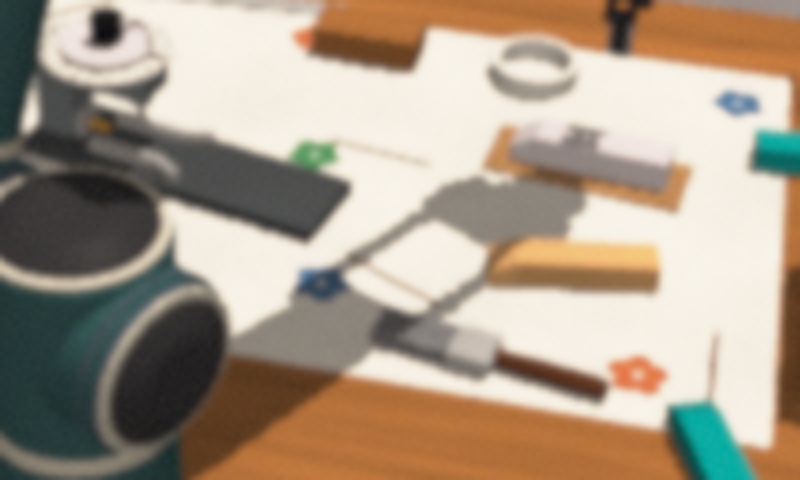

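Call:
drive_tool --steps '[[[-1,-33,0],-3.6],[[1,-34,0],-3.6],[[3,-34,0],-3.6],[[0,-33,0],-3.6],[[-12,-33,0],-3.6],[[-30,0,0],0],[[0,0,0],0],[[0,0,0],0]]'

```text
time: 23.78
tool_pos: [0.4541, -0.345, 0.1407]
tcp_rot: [-2.006, -2.414, -0.001]
wrist_force: [-0.1, -0.3, -0.1]
width: 0.999
```

Run:
```python
from h import *
plan([0.4561,-0.3441,0.04],1.756); im=snap("wrist","w18"); cv2.imwrite('pics/w18b.png',cv2.resize(im,None,fx=1.56,fy=1.56,interpolation=cv2.INTER_CUBIC))
```

```text
at [ 0.4541 -0.345   0.1407] yaw 1.7546 tilt -0.99999 F [-0.05 -0.25 -0.14] t 23.78 w 0.999
3 [[[0.1, 0.8, 33.6], -0.03], [[0.1, 0.8, 33.6], -0.03], [[0.1, 0.8, 33.6], -0.03]]
```

View pics/w18b.png

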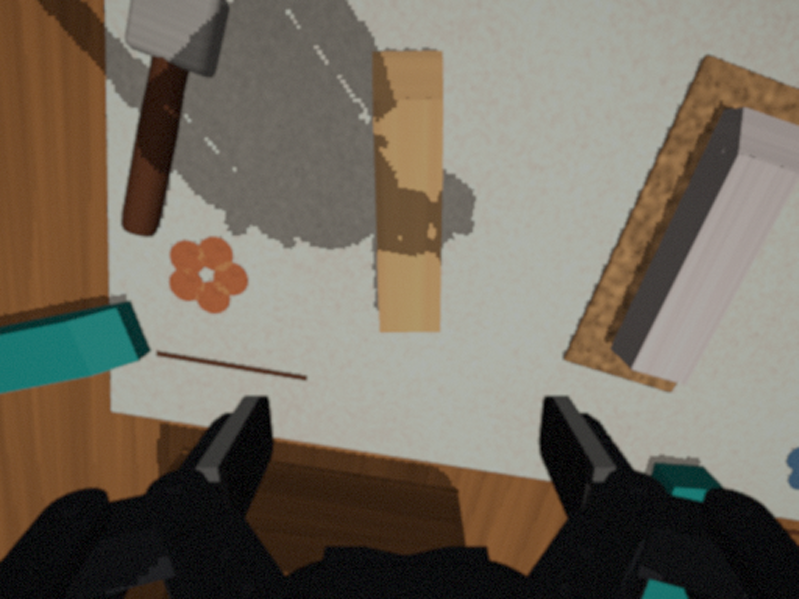

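Run:
```python
from h import *
k=512/799
q=cast("w18",np.array([(380,331),(440,331),(374,100),(442,98)])*k,0.027)
r=q[:2].mean(0);b=q[2:].mean(0); d=b-r; y=np.arctan2(d[1],d[0]); print(r,b,np.linalg.norm(d),y)
gp=r[:2]+0.020*np.array([np.cos(y),np.sin(y)]); print(gp)
plan([*gp,0.008],y,5)
```

```text
[ 0.45969853 -0.36346302  0.027     ] [ 0.43529485 -0.23998747  0.027     ] 0.12586402047840267 1.765921419222595
[ 0.45582075 -0.34384255]
at [ 0.4546 -0.3445  0.141 ] yaw 1.7557 tilt -0.99999 F [ 0.67  0.92 -0.89] t 23.83 w 0.999
5 [[[0.0, 0.3, 26.6], -0.12], [[0.0, 0.3, 26.6], -0.12], [[0.0, 0.3, 26.6], -0.12], [[0.0, 0.3, 26.6], -0.12], [[0.0, 0.3, 26.6], -0.12]]
```

Call:
drive_tool --steps '[[[0,0.4,30],-0.2],[[0,0.4,30],-0.2],[[0,0.4,30],0],[[0,0,22],0],[[0,0,13],0],[[0,0,5],0],[[0,0,2],0],[[0,0,0],0]]'

```text
time: 24.5
tool_pos: [0.4572, -0.3451, 0.011]
tcp_rot: [1.996, 2.425, 0.0]
wrist_force: [-0.3, 0.7, 0.1]
width: 1.003
```

Call:
drive_tool --steps '[[[0,0,0],0],[[0,0,0],0],[[0,0,0],0],[[0,0,0],0],[[0,0,0],0],[[0,0,0],0]]' --jaw 0 --force 60

```text
time: 25.0
tool_pos: [0.4574, -0.3459, 0.0119]
tcp_rot: [1.996, 2.423, -0.0]
wrist_force: [0.1, 0.6, 5.7]
width: 0.403
```

Call:
drive_tool --steps '[[[0,0,-5],0],[[0,0,-15],0],[[0,0,-20],0],[[0,0,-20],0],[[0,0,-12],0],[[0,0,0],0]]'

```text
time: 25.5
tool_pos: [0.4582, -0.3465, 0.0857]
tcp_rot: [1.994, 2.421, -0.0]
wrist_force: [0.5, -0.0, -1.6]
width: 0.405
```

Run:
```python
from h import *
im=snap("wrist","w19"); snap("side","s19"); crop("s19",180,170,380,290,4,"s19c")
T=E0+0.0*g  # gauge x=-200 for TCP
plan([*T,0.08],1.335); gs()
```

```text
at [ 0.4564 -0.3451  0.0826] yaw 1.7638 tilt -1.0 F [-0.63  0.12 -1.61] t 25.6 w 0.405
7 [[[38.5, 10.1, 0.4], 3.51], [[39.1, 7.8, 0.4], 3.51], [[39.5, 5.3, 0.4], 3.51], [[39.7, 2.9, 0.4], 3.51], [[39.8, 0.5, 0.4], 3.51], [[39.8, -2.0, 0.4], 3.51], [[39.6, -4.4, 0.4], 3.51]]
gauge x -475.4 y -44.1 z 82.6 dyaw 0.4158 | F x -0.0 y 0.6 z -1.6 Tz -0.02 w 0.405 t 25.60
```

View pics/w19.png

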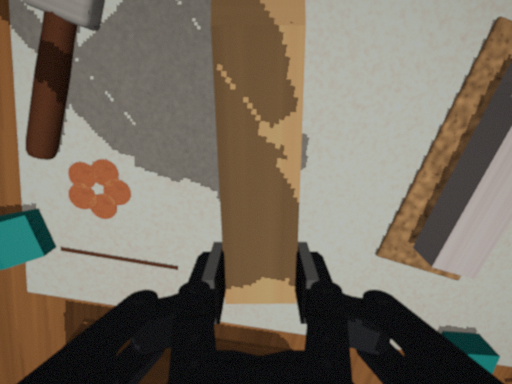

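View pics/s19c.png

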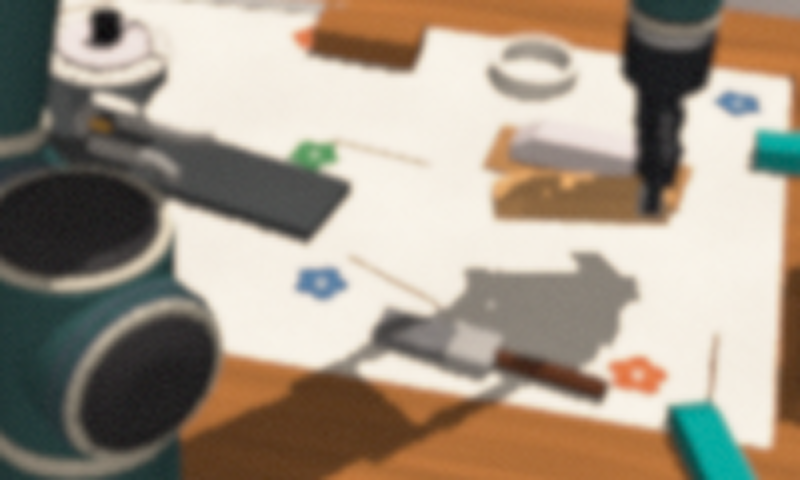

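Call:
drive_tool --steps '[[[25,7,0],3.5],[[38,8,0],3.5],[[40,5,0],3.5],[[40,3,0],3.5],[[40,0,0],3.5],[[39,-2,0],3.5],[[30,-4,0],3.5],[[15,-2,0],0]]'

```text
time: 26.27
tool_pos: [0.4711, -0.0723, 0.0805]
tcp_rot: [-2.463, -1.943, 0.004]
wrist_force: [-0.1, -0.4, -2.3]
width: 0.404
```

Call:
drive_tool --steps '[[[0,0,0],0],[[0,0,0],0]]'

```text
time: 26.43
tool_pos: [0.4722, -0.0751, 0.0811]
tcp_rot: [-2.462, -1.948, 0.003]
wrist_force: [1.4, 0.4, -1.9]
width: 0.405
```

Run:
```python
from h import *
gs(); plan([*E0,0.04],1.335)
im=snap("wrist","w20"); gs(); cv2.imwrite('pics/w20b.png',cv2.resize(im,None,fx=1.56,fy=1.56,interpolation=cv2.INTER_CUBIC))
```

```text
gauge x -208.7 y 0.2 z 81.1 dyaw -0.0091 | F x 0.7 y -1.3 z -1.9 Tz -0.02 w 0.405 t 26.43
at [ 0.4722 -0.0751  0.0811] yaw 1.3389 tilt -1.0 F [ 1.39  0.38 -1.86] t 26.43 w 0.405
2 [[[4.3, 0.1, 20.5], 0.11], [[4.3, 0.1, 20.5], 0.11]]
gauge x -209.4 y -0.3 z 81.4 dyaw -0.0104 | F x 0.6 y 0.0 z -2.1 Tz -0.02 w 0.405 t 26.48
```

View pics/w20b.png

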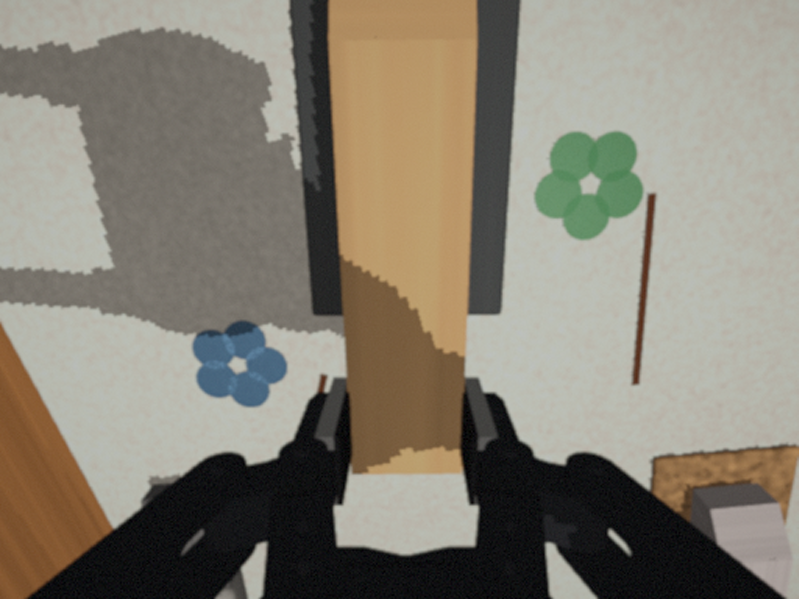

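Run:
```python
from h import *
k=512/799
S=lambda l:np.array(l)*k
an=lambda a,b: np.arctan2(*(b-a)[:2][::-1])
b=cast("w20",S([(347,380),(328,40),(465,380),(478,40)]),0.081+.015)
e=cast("w20",S([(314,313),(293,0),(501,313),(519,0)]),0.016)
bm=[(b[0]+b[2])/2,(b[1]+b[3])/2]; em=[(e[0]+e[2])/2,(e[1]+e[3])/2]
print(np.linalg.norm(b[0]-b[2]),np.linalg.norm(b[1]-b[3]),np.linalg.norm(e[0]-e[2]),np.linalg.norm(e[1]-e[3]))
print(an(*bm),an(*em),bm,em)
y=an(*em); l=np.array([-np.sin(y),np.cos(y)])
print([(q-em[0])[:2]@l for q in bm])
```

```text
0.03610520160988964 0.03648972309790912 0.08838371801358784 0.08713625354701575
1.3473641551761888 1.3449763582953091 [array([ 0.47538743, -0.06022555,  0.096     ]), array([0.49580987, 0.02965168, 0.096     ])] [array([ 0.4743484 , -0.06669153,  0.016     ]), array([0.50300362, 0.05803821, 0.016     ])]
[np.float64(0.0004351240350842695), np.float64(0.0006552029655015208)]
```

The wooden block is in line with the track, within 0.5 mm and 0.003 rad. I'll lower it.

Call:
drive_tool --steps '[[[4,0.3,15],0],[[4,0.3,18],0],[[0,0,10],0],[[0,0,5],0],[[0,0,1.5],0],[[0,0,0],0],[[0,0,0],0]]'

```text
time: 27.07
tool_pos: [0.4764, -0.0689, 0.0336]
tcp_rot: [2.466, 1.945, 0.001]
wrist_force: [-0.0, -0.1, -1.1]
width: 0.407
```

```bash
python3 -c "
from h import *
gs()"
```

```text
gauge x -201.7 y -2.6 z 33.6 dyaw -0.0125 | F x -0.1 y 0.0 z -1.1 Tz -0.01 w 0.407 t 27.07
```

Call:
drive_tool --steps '[[[0,-1,2],0],[[0,-0.8,2],0],[[0,0,1],0],[[0,0,0],0]]'

```text
time: 27.4
tool_pos: [0.4741, -0.0678, 0.0281]
tcp_rot: [2.466, 1.946, 0.0]
wrist_force: [-0.3, 0.2, -1.6]
width: 0.404
```

```bash
python3 -c "
from h import *
gs()"
```

```text
gauge x -201.2 y -0.0 z 28.1 dyaw -0.0117 | F x 0.1 y 0.3 z -1.6 Tz 0.04 w 0.404 t 27.40
```

Call:
drive_tool --steps '[[[0,0,0.5],0],[[0,0,0.5],0],[[0,0,0],0]]'

```text
time: 27.65
tool_pos: [0.4743, -0.0679, 0.0279]
tcp_rot: [-2.466, -1.946, 0.0]
wrist_force: [-1.9, 0.2, 5.9]
width: 0.405
```

```bash
python3 -c "
from h import *
gs()
im=snap('wrist','w21'); cv2.imwrite('pics/w21b.png',cv2.resize(im,None,fx=1.56,fy=1.56,interpolation=cv2.INTER_CUBIC))"
```

```text
gauge x -201.2 y -0.2 z 27.9 dyaw -0.0116 | F x -0.2 y 1.9 z 5.9 Tz -0.01 w 0.405 t 27.65
```

View pics/w21b.png

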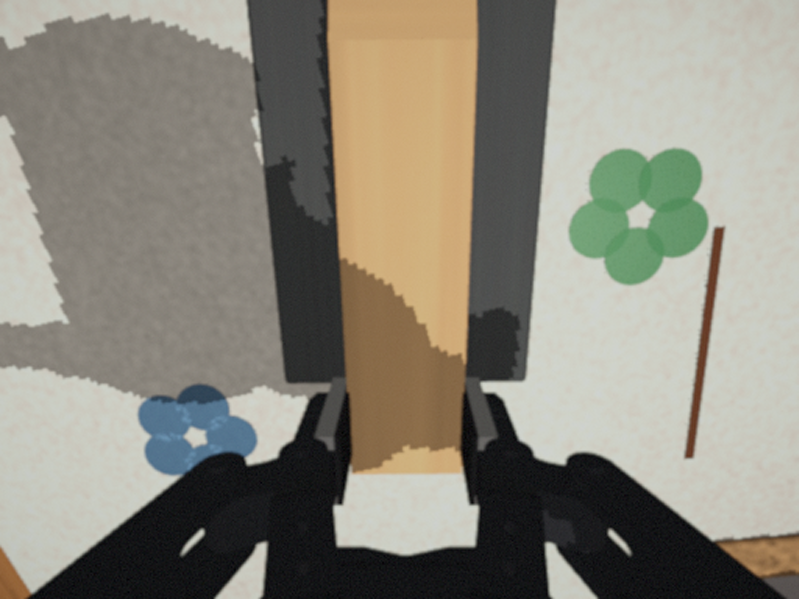

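Call:
drive_tool --steps '[[[3,0,-0.4],0],[[6,-0.1,0],0],[[8,-0.1,0],0],[[8,-0.1,0],0],[[8,-0.1,0],0],[[8,-0.1,0],0],[[6,-0.1,0],0],[[4,0,0],0]]'

```text
time: 28.37
tool_pos: [0.4861, -0.0174, 0.0279]
tcp_rot: [2.464, 1.947, 0.001]
wrist_force: [-0.5, -2.9, 4.7]
width: 0.41
```

```bash
python3 -c "
from h import *
gs()
im=snap('wrist','w22'); cv2.imwrite('pics/w22b.png',cv2.resize(im,None,fx=1.56,fy=1.56,interpolation=cv2.INTER_CUBIC))"
```

```text
gauge x -149.3 y -0.6 z 27.9 dyaw -0.0107 | F x -3.0 y -0.2 z 4.7 Tz 0.01 w 0.410 t 28.37
```

View pics/w22b.png

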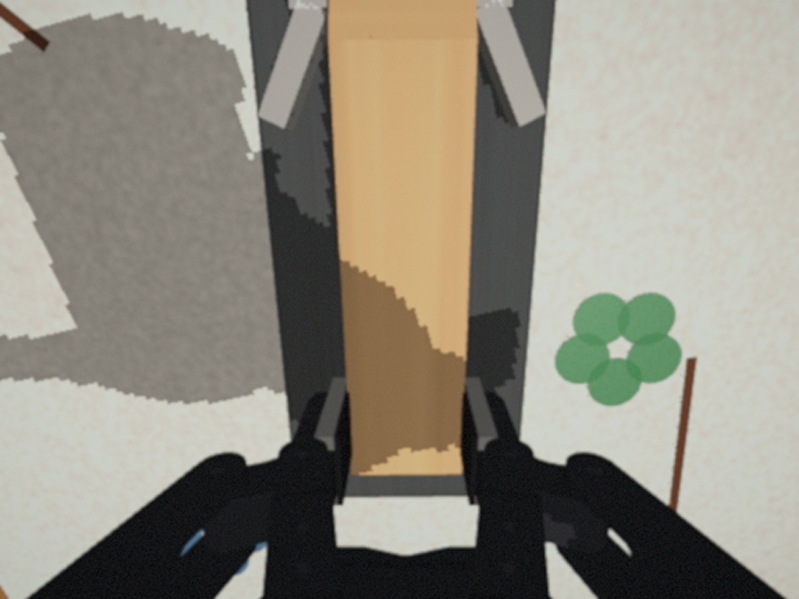

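Centred between the rails. I'll go on under the foot, more slowly.

Call:
drive_tool --steps '[[[4,0,-0.2],0],[[4,0,0],0],[[4,0,0],0],[[4,0,0],0],[[3,0,0],0],[[3,0,0],0]]'

```text
time: 28.92
tool_pos: [0.4908, 0.0031, 0.0279]
tcp_rot: [2.466, 1.946, -0.0]
wrist_force: [-1.0, -3.6, 5.1]
width: 0.404
```

Call:
drive_tool --steps '[[[2,0,0],0],[[2,0,0],0],[[2,0,0],0]]'

```text
time: 29.17
tool_pos: [0.492, 0.0081, 0.0279]
tcp_rot: [2.464, 1.946, -0.002]
wrist_force: [-0.9, -9.2, 6.4]
width: 0.406
```

```bash
python3 -c "
from h import *
gs()"
```

```text
gauge x -123.1 y -0.7 z 27.9 dyaw -0.0111 | F x -9.1 y -1.1 z 6.4 Tz -0.07 w 0.406 t 29.17
```

Call:
drive_tool --steps '[[[1.5,0,-0.2],0],[[1.5,0,0],0],[[1.5,0,0],0],[[1.5,0,0],0]]'

```text
time: 29.5
tool_pos: [0.493, 0.0134, 0.0279]
tcp_rot: [2.464, 1.946, -0.004]
wrist_force: [-2.8, -9.6, 5.8]
width: 0.403
```

```bash
python3 -c "
from h import *
gs()"
```

```text
gauge x -117.7 y -0.5 z 27.9 dyaw -0.0112 | F x -10.0 y 0.6 z 5.8 Tz -0.07 w 0.403 t 29.50
```

Call:
drive_tool --steps '[[[1.2,0,-0.2],0],[[1.2,0,0],0],[[1.2,0,0],0]]'

```text
time: 29.75
tool_pos: [0.4936, 0.0168, 0.0279]
tcp_rot: [2.465, 1.946, -0.004]
wrist_force: [-2.3, -10.6, 5.3]
width: 0.403
```

```bash
python3 -c "
from h import *
gs()"
```

```text
gauge x -114.3 y -0.3 z 27.9 dyaw -0.0113 | F x -10.9 y -0.1 z 5.3 Tz -0.06 w 0.403 t 29.75
```

Call:
drive_tool --steps '[[[1,0,-0.2],0],[[1,0,0],0],[[1,0,0],0]]'

```text
time: 30.0
tool_pos: [0.4941, 0.0198, 0.028]
tcp_rot: [2.465, 1.946, -0.005]
wrist_force: [-2.4, -9.6, 3.7]
width: 0.404
```

Call:
drive_tool --steps '[[[0.7,0,0],0],[[0.7,0,0],0]]'

```text
time: 30.17
tool_pos: [0.4944, 0.0213, 0.0279]
tcp_rot: [2.465, 1.946, -0.004]
wrist_force: [-0.8, -7.9, 3.3]
width: 0.402
```

```bash
python3 -c "
from h import *
gs()"
```

```text
gauge x -109.8 y -0.1 z 27.9 dyaw -0.0115 | F x -7.9 y -1.0 z 3.3 Tz 0.00 w 0.402 t 30.17
```

Call:
drive_tool --steps '[[[0.7,0,-0.2],0],[[0.7,0,0],0]]'

```text
time: 30.33
tool_pos: [0.4946, 0.0231, 0.0279]
tcp_rot: [2.466, 1.946, -0.004]
wrist_force: [-2.3, -6.5, 2.8]
width: 0.404
```

Call:
drive_tool --steps '[[[0.7,0,-0.1],0],[[0.7,0,0],0]]'

```text
time: 30.5
tool_pos: [0.4949, 0.0246, 0.028]
tcp_rot: [-2.466, -1.946, 0.004]
wrist_force: [-0.5, -5.2, 2.5]
width: 0.402
```

Call:
drive_tool --steps '[[[0.7,0,0],0],[[0.7,0,0],0]]'

```text
time: 30.67
tool_pos: [0.4952, 0.0259, 0.028]
tcp_rot: [-2.466, -1.946, 0.004]
wrist_force: [-1.3, -5.7, 2.6]
width: 0.404
```

Call:
drive_tool --steps '[[[0.7,0,0],0],[[0.7,0,0],0]]'

```text
time: 30.83
tool_pos: [0.4955, 0.0273, 0.0279]
tcp_rot: [-2.466, -1.946, 0.004]
wrist_force: [-1.0, -5.7, 1.9]
width: 0.401
```

Call:
drive_tool --steps '[[[0.7,0,0],0],[[0.7,0,0],0]]'

```text
time: 31.0
tool_pos: [0.4958, 0.0286, 0.028]
tcp_rot: [-2.466, -1.946, 0.004]
wrist_force: [-1.4, -5.6, 3.5]
width: 0.405
```

Call:
drive_tool --steps '[[[0.7,0,0],0],[[0.7,0,0],0]]'

```text
time: 31.17
tool_pos: [0.4961, 0.03, 0.028]
tcp_rot: [-2.466, -1.946, 0.004]
wrist_force: [-1.7, -5.7, 3.3]
width: 0.406
```

Call:
drive_tool --steps '[[[0.7,0,0],0],[[0.7,0,0],0]]'

```text
time: 31.33
tool_pos: [0.4964, 0.0314, 0.028]
tcp_rot: [-2.466, -1.946, 0.004]
wrist_force: [-1.4, -5.0, 3.4]
width: 0.401
```

Call:
drive_tool --steps '[[[0.7,0,0],0],[[0.7,0,0],0]]'

```text
time: 31.5
tool_pos: [0.4968, 0.0327, 0.028]
tcp_rot: [-2.466, -1.946, 0.004]
wrist_force: [-2.7, -5.7, 2.9]
width: 0.402
```

Call:
drive_tool --steps '[[[0.7,0,0],0],[[0.7,0,0],0]]'

```text
time: 31.67
tool_pos: [0.497, 0.0336, 0.028]
tcp_rot: [2.465, 1.946, -0.005]
wrist_force: [-1.9, -10.5, 3.9]
width: 0.404
```

Call:
drive_tool --steps '[[[0.5,0,0],0],[[0,0,0],0]]'

```text
time: 31.83
tool_pos: [0.497, 0.0336, 0.028]
tcp_rot: [2.465, 1.946, -0.006]
wrist_force: [-2.6, -10.4, 3.2]
width: 0.406
```

Call:
drive_tool --steps '[[[0.6,0,0],0],[[0,0,0],0]]'

```text
time: 32.0
tool_pos: [0.497, 0.0336, 0.0279]
tcp_rot: [2.464, 1.946, -0.008]
wrist_force: [-3.5, -12.5, 3.8]
width: 0.407
```

Call:
drive_tool --steps '[[[0.7,0,0],0],[[0,0,0],0]]'

```text
time: 32.17
tool_pos: [0.497, 0.0337, 0.0279]
tcp_rot: [2.464, 1.947, -0.009]
wrist_force: [-2.9, -15.6, 5.6]
width: 0.4
```

Call:
drive_tool --steps '[[[0,0,0],0],[[0,0,0],0],[[0,0,0],0],[[0,0,0],0]]'

```text
time: 32.5
tool_pos: [0.497, 0.0337, 0.028]
tcp_rot: [2.464, 1.946, -0.009]
wrist_force: [-3.8, -15.3, 3.4]
width: 0.407
```

```bash
python3 -c "
from h import *
gs(); snap('wrist','w23')"
```

```text
gauge x -97.1 y 0.1 z 28.0 dyaw -0.0108 | F x -15.8 y 0.3 z 3.4 Tz -0.09 w 0.407 t 32.50
```

Call:
drive_tool --steps '[[[-0.9,0,-0.2],0],[[-0.8,0,0],0],[[0,0,0],0]]'

```text
time: 32.8
tool_pos: [0.497, 0.0336, 0.028]
tcp_rot: [2.466, 1.946, -0.005]
wrist_force: [-1.6, -8.0, 1.7]
width: 0.4
```

View pics/w23.png

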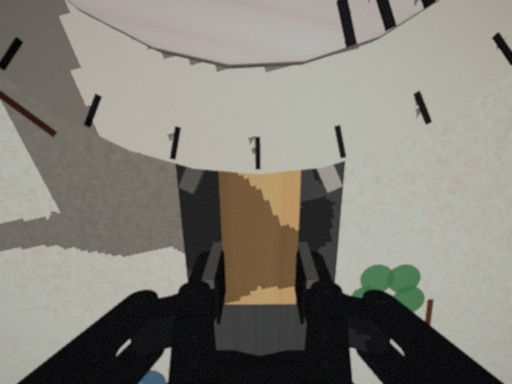

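Pressed home at about 10 N net for over 0.5 s, at the place I expected. I'll release and check the dial from above.

Call:
drive_tool --steps '[[[0,0,0],0],[[0,0,0],0],[[0,0,0],0],[[0,0,0],0],[[0,0,0],0]]' --jaw 1

```text
time: 33.22
tool_pos: [0.4981, 0.0354, 0.0287]
tcp_rot: [-2.466, -1.946, 0.0]
wrist_force: [-0.7, 0.3, -0.3]
width: 0.997
```

Call:
drive_tool --steps '[[[0,0,-25],0],[[0,0,-38],0],[[0,0,-38],0],[[5,0,-38],0],[[30,0,-38],0],[[41,0,-28],0],[[41,0,-5],0],[[0,0,0],0]]'

```text
time: 33.88
tool_pos: [0.526, 0.1446, 0.2331]
tcp_rot: [2.462, 1.95, 0.015]
wrist_force: [0.8, -0.9, -0.2]
width: 1.0
```

Call:
drive_tool --steps '[[[0,0,0],0],[[0,0,0],0],[[0,0,0],0]]'

```text
time: 34.13
tool_pos: [0.5218, 0.1374, 0.2277]
tcp_rot: [-2.466, -1.945, 0.004]
wrist_force: [0.3, 0.1, -0.2]
width: 1.0
```

```bash
python3 -c "
from h import *
gs(); snap('wrist','w24'); crop('w24',185,80,345,300,3.5,'w24c'); snap('top','t24'); crop('t24',90,90,390,260,2.6,'t24c')"
```

```text
gauge x 9.6 y -1.3 z 227.7 dyaw -0.0123 | F x 0.2 y -0.3 z -0.2 Tz 0.04 w 1.000 t 34.13
```

View pics/w24c.png

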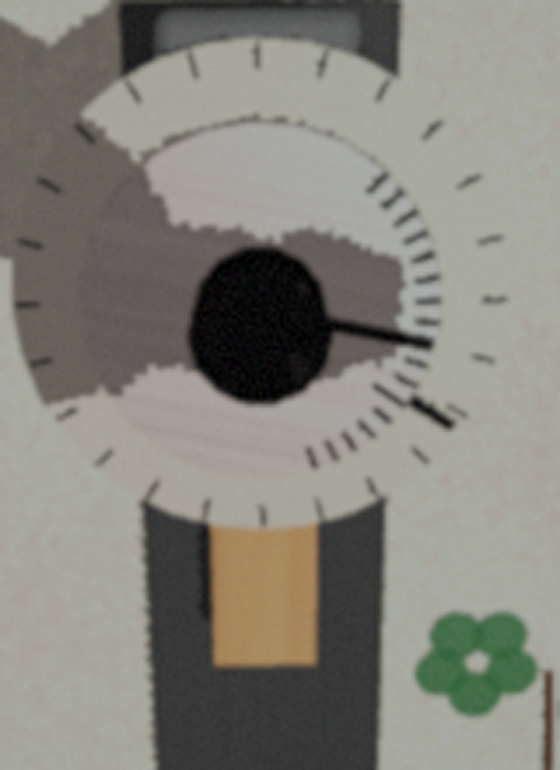

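View pics/t24c.png

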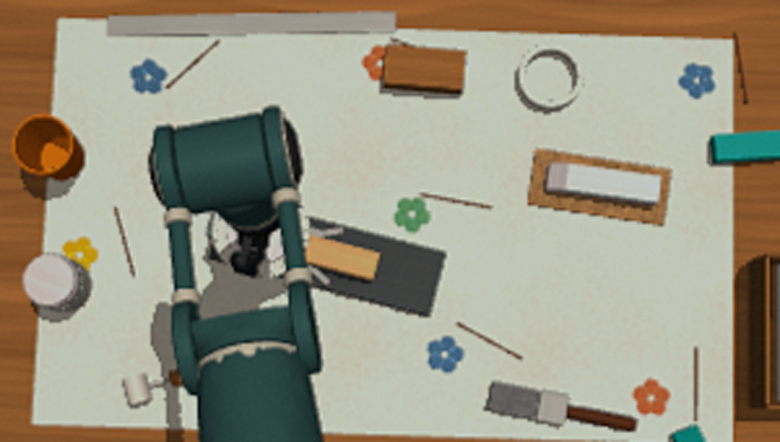

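Run:
```python
from h import *
C=lambda q:np.array([[185+x/3.5,80+y/3.5] for x,y in q])
z0=.1165; c=np.array([0.5263,0.1611]); a=lambda q:np.arctan2(*(q-c)[::-1])
p=cast("w24",C([(415,402),(450,425)]),z0)[:,:2]; lo=cast("w24",C([(406,403)]),z0+.008)[:,:2]; z=cast("w24",C([(430,344)]),z0+.008)[:,:2]
print("ptr",[a(q) for q in p],"low",a(lo[0]),"zero",a(z[0]))
r=cast("w24",C([(214,665),(318,664)]),.043)[:,:2].mean(0)-E0; x=r@g-.2; print("part origin in stop frame",x+.075-.056)
k=[[233,76],[276,77],[240,244],[278,243]]
q=cast("w17",k,.034); n=cast("w17",k[:2],.020).mean(0); print("master mid",(n+q[2:].mean(0))/2, "len",np.linalg.norm((n-q[2:].mean(0))[:2]))
q=cast("w17",[[208,50],[300,50],[293,245],[217,245]],.004); print("pad",q.mean(0))
print(bot.read_state()['joint_vel'].round(3))
```

```text
ptr [np.float64(-0.8231369902936615), np.float64(-0.8235782409102372)] low -0.8208560438618222 zero -0.4450284037110812
part origin in stop frame -0.09776002235708864
master mid [ 0.61736479 -0.28761203  0.027     ] len 0.14892058562208854
pad [ 0.61538218 -0.28504158  0.004     ]
[-0.003 -0.001 -0.006  0.001 -0.002 -0.   ]
```

All the checks agree, and the open gripper is clear above the head. Handing in.

```bash
python3 -c "
from h import *
print(bot.finish_job())"
```

```text
the job is handed in; nothing more can be done
None
```

The job was handed in at about 34 s of the 72 s allowed. As far as my last checks show, every step was met; the system reports no verdict.

- **Setting block:** I pushed it home with about 10 N on the stop, which is the measured push of 17 N less about 7 N of drag. I held that for about 0.4 s. It was then drawn out and laid flat on the cork pad, with its middle about 3 mm from the pad's middle.
- **Dial:** I turned it 1.17 rad by the knob. The zero line then stood within about 0.6 mm of the pointer.
- **Wooden block:** It went in bevelled nose first and was pressed home with about 10 N for more than 0.3 s. Its origin now stands about 98 mm before the stop face, inside the allowed 79 to 106 mm.
- **Reading:** The pointer stands on the low graduation within about 0.003 rad, roughly 0.1 mm at the rim. The zero line has moved by no more than the measuring error.
- **Bystanders:** All of those in the last top view looked undisturbed; I did not measure them.

The stop force is an estimate, because I could only subtract the drag felt while sliding from the total push. The pointer angles rest on an assumed plate height, which is known to about 2.5 mm. No check failed or disagreed.

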